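# Clear the folder's catch tray into the lidded parts bin with a slice

### The arm

A 6-joint arm with a two-finger parallel gripper is mounted at the origin on the work surface. World frame = base frame: x ahead of the robot, y to its left, z up, the work surface at z = 0. Lengths are in m, angles in degrees, forces in N, time in s.
With the tool pointing down it reaches from about 0.325 to 0.925 m from the base axis. Payload 3.1 kg.
Tool frame: the origin (TCP) lies between the finger pads; the fingertips stand 8 mm ahead of it and the grasp point (between the pads) lies 11 mm behind it; z points along the fingers, y is the line along which they close (so a half turn about z gives the same grasp; the last joint's range is limited). The gripper opens to 85 mm and grips with 20 to 120 N. Pads are 22 mm wide; open, the fingers measure 114 mm over their backs; the gripper's body (76 mm by 85 mm) begins 54 mm behind the grasp point. The pads swing forward as they close: fully open they stand 13 mm farther back than shut.
Start: joints at [-79.71, 12.427, 92.441, -0, 75.132, -6.429], TCP at [0.18, -0.599, 0.218] pointing down, gripper open.
Joint ranges: [-157.48, 157.48], [-44.54, 120.13], [17.64, 146.25], [-64.5, 244.5], [7.68, 150.69], [-147.95, 147.95]. Speed limits (degrees/s): [159.86, 159.86, 180, 180, 180, 180].

### API

Orientations are given as [roll, pitch, yaw] about the fixed x, y, z axes, in that order (R = Rz(yaw) Ry(pitch) Rx(roll)).
In Python, from plant import arm gives the robot as it stands. The module is installed in compiled form; this text tells all that it offers.
- The arm moves only by the shell command python3 -m crank 'ROWS' [FORCE]. ROWS is a JSON object of lists of equal length, an entry for each row: "turn": the turn, a rotation vector about the world's x, y, z in degrees, a list of three; "dp": the shift along the world's x, y, z in mm, a list of three; "jaw": the closure, from -1 (fully open) to 1 (shut). A call has 1 to 12 rows; each row is the pose to reach, as a shift and turn from the pose commanded when the call began; what a row does not reach only later rows make up. A row lasts 1/12 s, in which the tool goes at most 41.7 mm and 7.16 degrees, less where a joint would pass 70% of its speed; a pose out of reach is approached as far as the arm can. A call with a gripper value outside its range is refused whole. The fingers move at their own pace and stop on an object; FORCE is the grip in N (left out, the last holds). Time passes only in rows, so rows that repeat a pose let the fingers close. It gives the time, the measured TCP pose, the force, the opening and the grip force at its end, in the units of the state.
- arm.sense(): the state, without advancing time (a new reading comes with each control period).
- arm.snapshot(name): name is "side" or "top"; returns the picture (384x512x3 uint8, blue, green, red); there is no depth.
- arm.camera_info(name): a dict with "intrinsics" (3x3 intrinsics, pixels), "camera_from_world" (4x4, takes a point from world to camera coordinates). Camera axes: x right, y down, z forward; pixel columns grow to the right and rows downward; lengths in m; the calibration is good to about 2 mm. A picture is of the moment at which its call begins. camera_info takes no time and is no camera call.
- arm.finish_job(): hands the job in; it is judged then, once.
Trained networks look in the newest picture that a camera, given by its name, has taken for a name from the list of things; names that differ only in an ending like _2 or _b are one class to them, and where a whole thing is asked for, a point or a joint stands for the part that bears it (a point fixed in the world has none). Each returns a list of dicts, best first, with "confidence" (0 to 1); they miss things now and then, are a little off and sometimes report something else, mostly with a low value. They report only what shows in the picture. A call takes as long as a camera call.
- arm.silhouettes(name, camera): "mask" (384x512 bool, what is visible of it).
- arm.spot_point(name, camera): "position" ([x, y, z] in m, in world coordinates, good to about 4 mm: a listed point, or the origin of a listed thing).
The state is a dict: "time_s": time; "joint_positions": joint angles; "dq": joint speeds; "joint_efforts": joint torques, N m; "tool_pos": TCP position; "tool_rot": TCP orientation; "contact_force": force on the tool from outside, world axes, zero at the start; "wrist_torque": the same for the moment, N m; "opening": opening from 0.0 (shut) to 1.0 (fully open); "grip_force": force on a finger pad.
Only numpy, scipy, OpenCV 4.12 (cv2) and the standard library are available. Lean on these libraries where they do the work, as an engineer would, in place of code of your own. Each camera call takes 0.05 s, during which the arm holds its last target. There are 200 camera calls.

### The job

The freshly enamelled covers in the folder's catch tray are to go into the lidded steel bin: take the flat slice by its handle, prise the bin's lid up with the slice's blade and swing it fully open, then slide the blade under each cover, carry it over and let it slide off into the bin, right way up. Once every cover is in, shut the lid and lay the slice back flat on its rubber mat, in whichever order. The gripper itself must not touch the covers, and leave the padlock, sprinkler fitting and level where they are.

Things in the scene. Friction and masses are not known exactly. Their poses are not given: they have to be found in the camera images.
- slice: The tool, a flat steel slice (wide spatula), 0.22 kg, balancing near x = -12 mm. Blade: flat plate 170 (x) x 56 (y) x 2.5 mm; a handle bar is carried above its rear half, and its front, x = +1 to +85 mm, is clear to take one cover. Origin: centre of the blade's underside; +x to the nose, z up. Blade and covers are glossy: a cover slides along the blade from about 12 to 17 degrees of tilt.
- slice_grip (a point): Middle of the slice's handle, at x = -30, z = 58 mm in the slice's frame. The handle is a wooden bar along x, 100 long x 22 wide x 28 mm tall, its underside 44 mm above the blade's underside, on two posts (12 x 10 mm) at x = -65 and -5 mm.
- slice_nose (a point): Middle of the blade's front edge, at its underside (x = +85 mm in the slice's frame).
- mat: Black rubber mat, fixed to the counter, 200 (x) x 76 (y) x 3 mm, on which the slice lies flat at the start, pointing as the mat's +x. Origin: centre of its underside.
- folder: Green bench sheet-metal folder with its catch tray, one fixed piece. Origin: middle of the tray's underside. Tray: flat sheet 170 (x) x 380 (y) x 4 mm, open to the front (-x, to the robot); 18 mm back wall at x = +87 mm; 14 mm side cheeks from x = +15 mm back. The machine, 155 mm high, stands behind at x = +90 to +223 mm, with two hand levers to 190 mm at x = +120, y = +-160 mm.
- cover1: A finished cover, white enamel, 0.11 to 0.18 kg: shallow channel 76 (x) x 84 (y) x 14 mm high of 2.5 mm sheet, its two y sides folded down, so that a passage 79 mm wide and 11.5 mm high runs right through underneath along x. Origin: centre of the underside, z up. Two or three of cover1 to 3 are present, some 115 mm apart in the tray, their x within 0.22 rad of the tray's; None when absent.
- cover2: A finished cover, white enamel, 0.11 to 0.18 kg: shallow channel 76 (x) x 84 (y) x 14 mm high of 2.5 mm sheet, its two y sides folded down, so that a passage 79 mm wide and 11.5 mm high runs right through underneath along x. Origin: centre of the underside, z up. Two or three of cover1 to 3 are present, some 115 mm apart in the tray, their x within 0.22 rad of the tray's; None when absent.
- cover3: A finished cover, white enamel, 0.11 to 0.18 kg: shallow channel 76 (x) x 84 (y) x 14 mm high of 2.5 mm sheet, its two y sides folded down, so that a passage 79 mm wide and 11.5 mm high runs right through underneath along x. Origin: centre of the underside, z up. Two or three of cover1 to 3 are present, some 115 mm apart in the tray, their x within 0.22 rad of the tray's; None when absent.
- bin: Steel parts bin, fixed, 160 (x) x 220 (y) x 56 mm high outside, walls and floor 4 mm; origin: centre of its underside; -x faces the robot. Hinged lid on top. In the front wall, just under the lid, is a pry slot 80 mm wide (centred) and 10 mm high (z = 46 to 56 mm), cut right through the wall.
- bin_slot (a point): Middle of the pry slot, on the front wall's outer face, 51 mm above the counter.
- bin_hinge (a point): Middle of the lid's hinge line, which runs along the bin's y on top of the back wall (x = +80, z = 56.5 mm in the bin's frame).
- lid (a joint): Angle of the bin's lid in rad: 0 shut, 1.57 upright, 1.85 fully open (leaning back on its stop). A flat steel plate 160 x 220 x 3 mm, no handle, flush with the bin's sides, lying on the walls at z = 56.5 mm; it swings up and back about the hinge. The stiff hinge (0.17 N m) holds it wherever it is left; lifting its front edge takes about 2 N.
- lid_edge (a point): Middle of the lid's front edge, on its underside, 160 mm from the hinge.
- padlock: Bystander: red padlock lying flat, body 44 x 50 x 22 mm, shackle to its +x, 82 mm overall. Origin: centre of the body's underside.
- sprinkler: Bystander: green sprinkler fitting standing upright, 48 mm across, 72 mm tall. Origin: centre of its foot.
- level: Bystander: yellow spirit level standing on edge, 24 (x) x 230 (y) x 50 mm tall. Origin: centre of its underside.

How it is judged (in metres and radians):
On the way, in this order (a step that is already met when the one before it is completed fails the run):
1. the bin's lid is being prised up with the slice (lid past 0.35 rad, slice bearing on it) (value of joint lid above 0.35 rad and contact force between slice and bin above 0.3 N), for 0.05 s.
2. the lid is swung fully open (past 1.65 rad) (value of joint lid above 1.65 rad), for 0.2 s.
3. every cover present lies at rest in the bin, right way up (x of cover1 in the frame of bin between -0.062 and 0.062 m and y of cover1 in the frame of bin between -0.09 and 0.09 m and z of cover1 in the frame of bin between -0.002 and 0.046 m and angle between each of cover1, cover2, cover3's own z axis and vertical below 0.5 rad and linear speed of each of cover1, cover2, cover3 below 0.03 m/s and x of cover2 in the frame of bin between -0.062 and 0.062 m and y of cover2 in the frame of bin between -0.09 and 0.09 m and z of cover2 in the frame of bin between -0.002 and 0.046 m and x of cover3 in the frame of bin between -0.062 and 0.062 m and y of cover3 in the frame of bin between -0.09 and 0.09 m and z of cover3 in the frame of bin between -0.002 and 0.046 m), for 0.3 s.
At the end, for the whole second after the job is handed in: Every cover present is inside the bin, below the rim, right way up (within about 28 degrees) and at rest; the lid is shut (under 0.05 rad); the slice lies flat and at rest on its mat, its middle within 45 mm of the mat's middle (all of step 3 and value of joint lid below 0.05 rad and horizontal distance between slice and mat below 0.045 m and height (world z) of slice below 0.009 m and angle between slice's own z axis and vertical below 0.1 rad and linear speed of slice below 0.02 m/s); the robot touches nothing.
It fails at once if the gripper touches a cover (contact force between the fingers and cover1 above 0.5 N or contact force between the fingers and cover2 above 0.5 N or contact force between the fingers and cover3 above 0.5 N).
It fails at once if the padlock is knocked aside (over 30 mm) (distance of padlock from where it was at the start of the episode above 0.03 m).
It fails at once if the sprinkler is knocked aside (over 30 mm) (distance of sprinkler from where it was at the start of the episode above 0.03 m).
It fails at once if the level is knocked aside (over 30 mm) (distance of level from where it was at the start of the episode above 0.03 m).
Of cover1, cover2, cover3 only 2 to 3 are there at a start; the rules pass over those that are not, and their reading is None.
At some moment in a run one of cover1, cover2, cover3 may be knocked a few centimetres aside while the robot is not near it.
It also fails if it takes over 210 s, if anything falls off the work surface, if the arm or the gripper's body presses on something with over 40 N, if the wrist force passes 120 N, or if a joint passes its speed limit or range.

## Working session

There is one attempt and no reset: what is moved stays moved. The work goes in short steps, Python scripts to look and compute and a shell command to move; the robot and the scene stay as the last step left them, time stands still between calls to the robot, and variables do not carry over. Pictures are saved under pics/ and viewed, at most 16 in all, crops included, and the job is handed in when it is done.

```bash
mkdir -p pics; ls
cat > h.py <<'E'
import numpy as np, cv2
from plant import arm
def snap(c,n):
    im=arm.snapshot(c); cv2.imwrite(f'pics/{n}.png',im); return im
def proj(c,P):
    i=arm.camera_info(c);K=np.array(i['intrinsics']);T=np.array(i['camera_from_world'])
    p=T[:3,:3]@np.array(P,float)+T[:3,3]; q=K@p; return q[:2]/q[2]
def ray(c,uv,z):
    i=arm.camera_info(c);K=np.array(i['intrinsics']);T=np.array(i['camera_from_world'])
    R=T[:3,:3];o=-R.T@T[:3,3];d=R.T@np.linalg.solve(K,[uv[0],uv[1],1]);return o+d*(z-o[2])/d[2]
E
python3 - <<'E'
from h import *
a=snap('side','s0');b=snap('top','t0')
s=arm.sense();print(s['tool_pos'],s['tool_rot'],s['opening'],s['time_s'])
for c in('top','side'):
    T=np.array(arm.camera_info(c)['camera_from_world']);print(c,-T[:3,:3].T@T[:3,3])
for n in['slice','slice_grip','slice_nose','mat','folder','cover1','cover2','cover3','bin','bin_slot','bin_hinge','lid_edge','padlock','sprinkler','level']:
    for c in('top','side'):
        r=arm.spot_point(n,c);print(n,c,[(np.round(x['position'],3).tolist(),round(x['confidence'],2)) for x in r[:4]])
E
```

```text
pics
[ 0.17964349 -0.59781984  0.21717094] [-1.79874129e+02 -1.29106700e-02  1.67169208e+01] 1.004952115258276 0.1
top [ 0.45542107 -0.08959435  1.10578039]
side [0.31410154 0.97904871 0.78843399]
slice top [([0.463, -0.072, 0.003], 0.59)]
slice side [([0.463, -0.081, 0.004], 0.69)]
slice_grip top [([0.432, -0.078, 0.061], 0.56)]
slice_grip side [([0.431, -0.082, 0.058], 0.82), ([0.462, -0.077, 0.004], 0.54)]
slice_nose top [([0.548, -0.08, 0.002], 0.7)]
slice_nose side [([0.548, -0.08, 0.004], 0.87), ([0.451, -0.297, 0.051], 0.7)]
mat top [([0.467, -0.083, -0.001], 0.78), ([0.578, 0.226, 0.006], 0.72)]
mat side [([0.466, -0.084, 0.002], 0.83)]
folder top [([0.576, 0.223, 0.0], 0.67)]
folder side [([0.572, 0.222, 0.002], 0.66)]
cover1 top [([0.58, 0.227, 0.004], 0.94), ([0.597, 0.338, 0.002], 0.89), ([0.568, 0.109, 0.004], 0.87), ([0.69, -0.092, -0.002], 0.23)]
cover1 side [([0.581, 0.231, 0.003], 0.81), ([0.569, 0.112, 0.006], 0.56)]
cover2 top [([0.58, 0.227, 0.004], 0.94), ([0.597, 0.338, 0.002], 0.89), ([0.568, 0.109, 0.004], 0.87), ([0.69, -0.092, -0.002], 0.23)]
cover2 side [([
[... 355 characters left out ...]
n_slot top [([0.456, -0.301, 0.048], 0.94), ([0.546, -0.081, 0.003], 0.66)]
bin_slot side [([0.453, -0.299, 0.051], 0.6)]
bin_hinge top [([0.619, -0.29, 0.059], 0.57)]
bin_hinge side [([0.617, -0.294, 0.057], 0.57)]
lid_edge top [([0.458, -0.298, 0.054], 0.9)]
lid_edge side [([0.455, -0.296, 0.056], 0.68), ([0.579, 0.232, 0.005], 0.42)]
padlock top [([0.37, -0.357, 0.002], 0.59), ([0.46, -0.304, 0.056], 0.58)]
padlock side [([0.37, -0.364, 0.001], 0.63), ([0.598, 0.336, 0.001], 0.22)]
sprinkler top [([0.69, -0.093, -0.0], 0.53)]
sprinkler side [([0.691, -0.09, -0.0], 0.67)]
level top [([0.563, -0.51, 0.002], 0.75), ([0.547, -0.077, -0.001], 0.72)]
level side [([0.563, -0.507, -0.001], 0.62)]
```

Run:
```python
from h import *
for n in ('s0','t0'):
    im=cv2.imread(f'pics/{n}.png'); cv2.imwrite(f'pics/{n}b.png',cv2.resize(im,(768,576)))
```

```text
(no output)
```

View pics/t0.png

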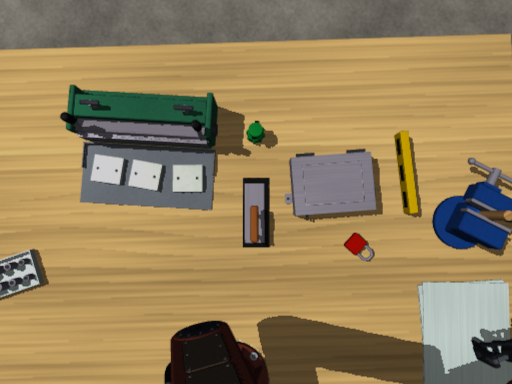

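View pics/s0.png

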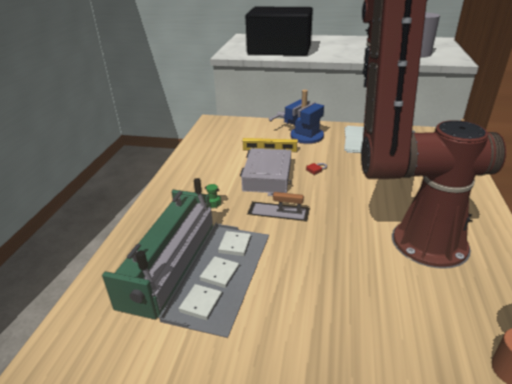

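The top view (t0) shows three covers in the tray at about (107,169), (146,175) and (187,178). The slice is on its mat at (256,212), and the bin is at (334,183) with its lid shut. The padlock is in front of the bin at (357,245), and the level is to its right at (406,172). Next I'll get yaws from the silhouettes.

```bash
cat >> h.py <<'E'
def rect(n,c,z,k=1):
    out=[]
    for r in arm.silhouettes(n,c)[:k]:
        m=r['mask'].astype(np.uint8);cs,_=cv2.findContours(m,cv2.RETR_EXTERNAL,cv2.CHAIN_APPROX_NONE)
        if not cs: continue
        q=max(cs,key=cv2.contourArea)[:,0]
        P=np.array([ray(c,p,z)[:2] for p in q])*1000
        (x,y),(w,h),a=cv2.minAreaRect(P.astype(np.float32)); out.append((round(r['confidence'],2),round(x),round(y),round(w),round(h),round(a,1)))
    return out
E
python3 - <<'E'
from h import *
snap('top','t1')
for n,z,k in[('mat',.003,1),('slice',.004,1),('folder',.004,1),('cover1',.018,4),('bin',.058,1),('lid',.058,1),('level',.05,1),('padlock',.02,1)]: print(n,rect(n,'top',z,k))
snap('side','s1')
for n,z,k in[('cover1',.018,4),('lid',.058,1)]: print(n,rect(n,'side',z,k))
# two-view triangulation of the grip height
def tri(n):
    A=[];b=[]
    for c in('top','side'):
        uv=proj(c,arm.spot_point(n,c)[0]['position']);i=arm.camera_info(c);P=np.array(i['intrinsics'])@np.array(i['camera_from_world'])[:3]
        for k in(0,1): r=P[k]-uv[k]*P[2];A.append(r[:3]);b.append(-r[3])
    return np.linalg.lstsq(np.array(A),np.array(b),rcond=None)[0].round(4)
for n in('slice_grip','slice_nose','bin_slot','bin_hinge','lid_edge'): print(n,tri(n))
E
```

```text
mat [(0.75, 598, 342, 94, 78, 80.2)]
slice [(0.28, 543, -297, 178, 255, 2.8)]
folder [(0.6, 661, 257, 462, 347, 85.3)]
cover1 [(0.97, 565, 108, 83, 74, 88.4), (0.89, 578, 227, 92, 77, 77.1), (0.72, 597, 336, 89, 76, 80.3)]
bin [(0.9, 535, -287, 177, 248, 3.4)]
lid [(0.6, 534, -299, 164, 224, 2.9)]
level [(0.96, 561, -500, 229, 41, 3.7)]
padlock [(0.87, 353, -373, 82, 50, 43.1)]
cover1 [(0.88, 601, 345, 99, 80, 81.8), (0.7, 582, 239, 99, 78, 79.2), (0.3, 697, -115, 41, 142, 23.4)]
lid [(0.83, 540, -297, 162, 226, 2.0)]
slice_grip [ 0.5458 -0.0885  0.0798]
slice_nose [ 0.5489 -0.0801  0.0027]
bin_slot [ 0.4538 -0.3003  0.0476]
bin_hinge [ 0.6168 -0.2902  0.0592]
lid_edge [ 0.4573 -0.3005  0.0551]
```

```bash
cat >> h.py <<'E'
def white(c='top',n=None,z=.018,roi=(60,235,140,220)):
    im=cv2.imread(f'pics/{n}.png');x0,x1,y0,y1=roi
    m=np.zeros(im.shape[:2],np.uint8);m[y0:y1,x0:x1]=(im.min(2)>150)[y0:y1,x0:x1]
    cs,_=cv2.findContours(m,cv2.RETR_EXTERNAL,cv2.CHAIN_APPROX_NONE);o=[]
    for q in cs:
        if cv2.contourArea(q)<150: continue
        P=np.array([ray(c,p,z)[:2] for p in q[:,0]])*1000
        r=cv2.minAreaRect(P.astype(np.float32));M=P.mean(0);o.append([np.round(np.ravel(r[0]),1),np.round(r[1],1),round(r[2],1)])
    return o
E
python3 - <<'E'
from h import *
for r in white('top','t1'): print(r)
im=cv2.imread('pics/t1.png')
m=np.zeros(im.shape[:2],np.uint8);m[170:255,235:280]=(im.max(2)<45)[170:255,235:280]
q=np.argwhere(m)[:,::-1];P=np.array([ray('top',p,.003)[:2] for p in q])*1000
print('mat',cv2.minAreaRect(P.astype(np.float32)))
hsv=cv2.cvtColor(im,cv2.COLOR_BGR2HSV);print(im[225,254],im[225,262],im[225,246],im[225,275])
m=np.zeros(im.shape[:2],np.uint8);R=im[:,:,2].astype(int);m[195:250,248:268]=((R-im[:,:,0]>40))[195:250,248:268]
q=np.argwhere(m)[:,::-1];P=np.array([ray('top',p,.075)[:2] for p in q])*1000;print('handle',len(q),cv2.minAreaRect(P.astype(np.float32)))
E
```

```text
[array([565.5, 109.5]), array([80.7, 74.4]), 88.4]
[array([579.1, 230.3]), array([83.8, 76.2]), 77.9]
[array([598.4, 339.3]), array([84.3, 76.6]), 80.2]
mat ((463.69683837890625, -82.9091796875), (72.00064086914062, 195.1811981201172), 88.26400756835938)
[ 33  77 139] [66 60 63] [137 125 131] [ 92 151 185]
handle 346 ((421.30511474609375, -87.56134796142578), (50.73139953613281, 114.74668884277344), 88.41085052490234)
```

```bash
python3 -m crank '{"turn":[[0,0,-6],[0,0,-12],[0,0,-18],[0,0,-18],[0,0,-18],[0,0,-18],[0,0,-18],[0,0,-18],[0,0,-18],[0,0,-18],[0,0,-18],[0,0,-18]],"dp":[[15,30,0],[30,60,0],[45,90,0],[60,125,0],[80,165,0],[100,205,0],[120,245,0],[140,285,0],[155,320,0],[170,350,0],[185,380,0],[195,400,0]],"jaw":[-1,-1,-1,-1,-1,-1,-1,-1,-1,-1,-1,-1]}'; python3 -m crank '{"turn":[[0,0,0],[0,0,0],[0,0,0],[0,0,0],[0,0,0],[0,0,0],[0,0,0],[0,0,0]],"dp":[[10,25,-10],[25,55,-30],[40,85,-50],[50,105,-70],[57,117,-85],[57,117,-97],[57,117,-97],[57,117,-97]],"jaw":[-1,-1,-1,-1,-1,-1,-1,-1]}'
python3 - <<'E'
from h import *
s=arm.sense();print(s['tool_pos'],s['tool_rot'],s['joint_positions'],s['contact_force'])
snap('side','s2');
for c in('side',):
  print([(np.round(r['position'],3),r['confidence']) for r in arm.spot_point('slice_grip',c)])
E
```

```text
time_s: 3.7
tool_pos: [0.3756, -0.1957, 0.2186]
tool_rot: [-180.0, -0.1, -1.2]
contact_force: [0.5, -0.3, -1.0]
opening: 1.002
grip_force: 0.0
time_s: 4.37
tool_pos: [0.4312, -0.0812, 0.1209]
tool_rot: [-180.0, 0.1, -1.2]
contact_force: [1.0, -0.4, 0.2]
opening: 1.002
grip_force: 0.0
[ 0.43122765 -0.08124266  0.12092552] [-1.79977437e+02  1.00517567e-01 -1.24723858e+00] [-1.98406570e+01 -4.33583997e+00  1.21504080e+02 -1.19766841e-02
  6.29342254e+01  7.14120605e+01] [ 0.9838604  -0.37026004  0.23447519]
[(array([ 0.431, -0.081,  0.064]), 0.93)]
```

```bash
python3 -m crank '{"turn":[[0,0,0],[0,0,0],[0,0,0],[0,0,0],[0,0,0],[0,0,0],[0,0,0],[0,0,0],[0,0,0],[0,0,0]],"dp":[[0,0,-25],[0,0,-50],[0,0,-65],[0,0,-70],[0,0,-70],[0,0,-70],[0,0,-70],[0,0,-70],[0,0,-70],[0,0,-70]],"jaw":[-1,-1,-1,-1,-1,1,1,1,1,1]}' 110; python3 -m crank '{"turn":[[0,0,0],[0,0,0],[0,0,0]],"dp":[[0,0,0],[0,0,0],[0,0,0]],"jaw":[1,1,1]}'
python3 - <<'E'
from h import *
s=arm.sense();print(s['tool_pos'],s['tool_rot'],s['contact_force'])
E
```

```text
time_s: 5.3
tool_pos: [0.4325, -0.0816, 0.0523]
tool_rot: [180.0, -0.1, -1.3]
contact_force: [-0.2, 1.7, 1.9]
opening: 0.301
grip_force: 0.7
time_s: 5.55
tool_pos: [0.4325, -0.0818, 0.0525]
tool_rot: [180.0, -0.1, -1.3]
contact_force: [-2.2, 0.8, 5.7]
opening: 0.216
grip_force: 107.7
[ 0.43252749 -0.08181746  0.05253397] [ 1.79969690e+02 -6.01927669e-02 -1.27543523e+00] [-2.18085304  0.76370538  5.69467009]
```

```bash
python3 -m crank '{"turn":[[0,0,0],[0,0,0],[0,0,0],[0,0,0],[0,0,2],[0,0,4],[0,0,4],[0,0,4],[0,0,4],[0,0,4],[0,0,4],[0,0,4]],"dp":[[0,0,10],[0,0,25],[0,0,50],[0,0,75],[-15,-25,100],[-30,-50,100],[-50,-85,100],[-70,-120,100],[-90,-160,100],[-110,-195,100],[-120,-215,100],[-123,-225,100]],"jaw":[1,1,1,1,1,1,1,1,1,1,1,1]}';python3 -m crank '{"turn":[[0,0,0],[0,0,0],[0,0,0]],"dp":[[0,0,0],[0,0,0],[0,0,0]],"jaw":[1,1,1]}'
python3 - <<'E'
from h import *
s=arm.sense();print(s['tool_pos'],s['tool_rot'],s['joint_positions'])
snap('side','s3');snap('top','t3')
for n in('slice_grip','slice_nose','slice'):
 for c in('top','side'):
  print(n,c,[(np.round(r['position'],3),round(r['confidence'],2),proj(c,r['position']).round()) for r in arm.spot_point(n,c)])
im=cv2.imread('pics/s3.png')[130:250,200:400];cv2.imwrite('pics/s3c.png',cv2.resize(im,(800,480),interpolation=cv2.INTER_CUBIC))
E
```

```text
time_s: 6.55
tool_pos: [0.3068, -0.3092, 0.1518]
tool_rot: [179.9, 0.0, 2.5]
contact_force: [-0.1, 0.4, -2.0]
opening: 0.215
grip_force: 108.7
time_s: 6.8
tool_pos: [0.3091, -0.305, 0.151]
tool_rot: [-179.9, 0.0, 2.8]
contact_force: [-0.2, 0.6, -1.5]
opening: 0.215
grip_force: 108.7
[ 0.30912865 -0.30498437  0.1509764 ] [-1.79889670e+02  1.40944102e-02  2.78031789e+00] [-5.39258164e+01 -7.46193908e+00  1.20725175e+02  5.30599451e-02
  6.68367306e+01  3.32729655e+01]
slice_grip top [(array([ 0.31 , -0.303,  0.16 ]), 0.73, array([347., 272.]))]
slice_grip side [(array([ 0.308, -0.308,  0.158]), 0.6, array([332., 141.]))]
slice_nose top [(array([ 0.425, -0.297,  0.1  ]), 0.81, array([338., 224.]))]
slice_nose side [(array([ 0.422, -0.298,  0.104]), 0.84, array([299., 154.])), (array([0.569, 0.109, 0.006]), 0.58, array([234., 244.]))]
slice top [(array([ 0.309, -0.31 ,  0.16 ]), 0.38, array([350., 272.]))]
slice side [(array([ 0.34 , -0.302,  0.104]), 0.86, array([322., 155.]))]
```

View pics/s3c.png

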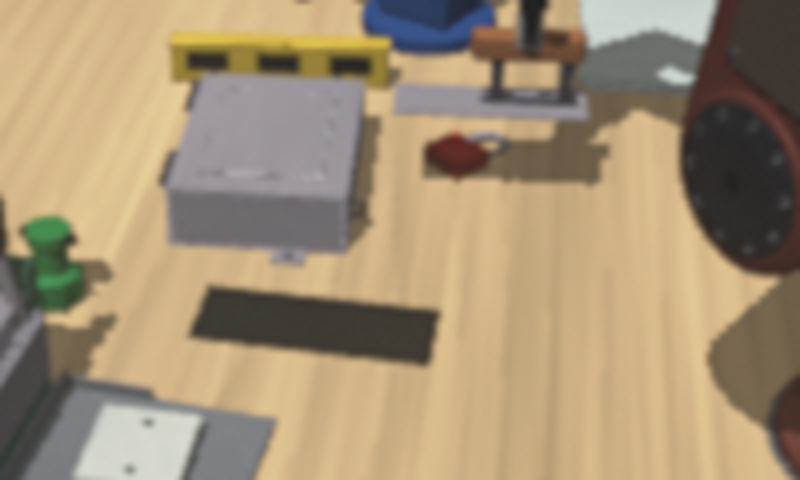

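```bash
python3 -m crank '{"turn":[[0,0,0],[0,0,0],[0,0,0],[0,0,0],[0,0,0]],"dp":[[0,-1,-20],[0,-2,-40],[0,-3,-52],[0,-3,-52],[0,-3,-52]],"jaw":[1,1,1,1,1]}'; python3 -m crank '{"turn":[[0,0,0],[0,0,0],[0,0,0],[0,0,0],[0,0,0],[0,0,0]],"dp":[[10,0,0],[20,1,0],[30,1,0],[38,2,0],[38,2,0],[38,2,0]],"jaw":[1,1,1,1,1,1]}';python3 - <<'E'
from h import *
s=arm.sense();print(s['tool_pos'],s['tool_rot'],s['contact_force'])
snap('side','s4')
for n in('slice_nose','slice'):
  print(n,[(np.round(r['position'],3),round(r['confidence'],2)) for r in arm.spot_point(n,'side')])
im=cv2.imread('pics/s4.png')[130:220,220:370];cv2.imwrite('pics/s4c.png',cv2.resize(im,(750,450),interpolation=cv2.INTER_CUBIC))
E
```

```text
time_s: 7.62
tool_pos: [0.3084, -0.3089, 0.0988]
tool_rot: [-179.9, 0.1, 2.7]
contact_force: [0.0, 0.2, -2.8]
opening: 0.221
grip_force: 108.7
time_s: 8.12
tool_pos: [0.3477, -0.3076, 0.0998]
tool_rot: [180.0, -0.0, 2.8]
contact_force: [-0.1, -0.0, -3.0]
opening: 0.215
grip_force: 108.7
[ 0.34765628 -0.30758777  0.09975261] [ 1.79975290e+02 -2.38828826e-03  2.81262196e+00] [-0.09375615 -0.02658459 -2.95685457]
slice_nose [(array([ 0.463, -0.299,  0.053]), 0.66)]
slice [(array([ 0.377, -0.305,  0.051]), 0.76)]
```

View pics/s4c.png

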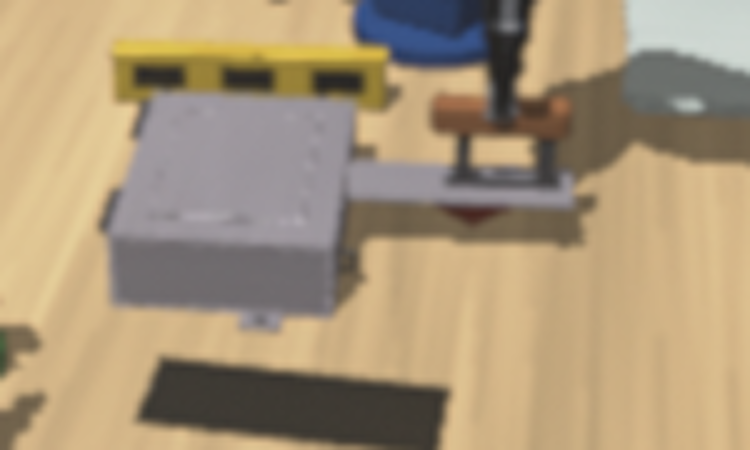

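The crop shows the blade's nose entering the front face under the lid at about (350,185), with no contact force. I'll push further in.

```bash
python3 -m crank '{"turn":[[0,0,0],[0,0,0],[0,0,0],[0,0,0],[0,0,0],[0,0,0]],"dp":[[8,0,0],[16,1,0],[24,1,0],[32,2,0],[32,2,0],[32,2,0]],"jaw":[1,1,1,1,1,1]}'; python3 -m crank '{"turn":[[0,0,0],[0,0,0],[0,0,0],[0,0,0]],"dp":[[0,0,4],[0,0,8],[0,0,12],[0,0,12]],"jaw":[1,1,1,1]}'
```

```text
time_s: 8.77
tool_pos: [0.3794, -0.3055, 0.0994]
tool_rot: [180.0, 0.0, 2.8]
contact_force: [-1.2, 1.2, -2.2]
opening: 0.217
grip_force: 108.7
time_s: 9.1
tool_pos: [0.3785, -0.3055, 0.112]
tool_rot: [180.0, 0.0, 2.7]
contact_force: [-0.6, -0.9, -4.0]
opening: 0.219
grip_force: 108.4
```

```bash
python3 -m crank '{"turn":[[0,0,0],[0,0,0],[0,0,0],[0,0,0],[0,0,0],[0,0,0],[0,0,0]],"dp":[[2,0,15],[5,0,28],[8,0,37],[12,1,46],[12,1,46],[12,1,46],[12,1,46]],"jaw":[1,1,1,1,1,1,1]}'
python3 - <<'E'
from h import *
snap('side','s5')
print([(np.round(r['position'],3),round(r['confidence'],2)) for r in arm.spot_point('lid_edge','side')],[(np.round(r['position'],3),round(r['confidence'],2)) for r in arm.spot_point('slice_nose','side')])
im=cv2.imread('pics/s5.png')[110:220,220:370];cv2.imwrite('pics/s5c.png',cv2.resize(im,(600,440),interpolation=cv2.INTER_CUBIC))
E
```

```text
time_s: 9.68
tool_pos: [0.3914, -0.3048, 0.1575]
tool_rot: [180.0, -0.1, 2.7]
contact_force: [0.1, -0.6, -2.2]
opening: 0.22
grip_force: 108.7
[(array([ 0.469, -0.299,  0.125]), 0.87)] [(array([ 0.509, -0.296,  0.11 ]), 0.72)]
```

View pics/s5c.png

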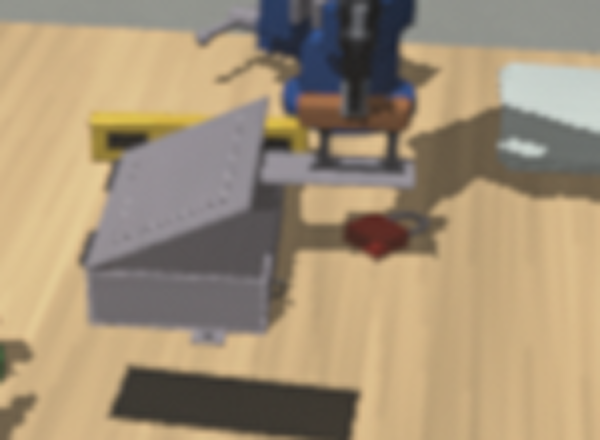

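```bash
python3 -m crank '{"turn":[[0,0,0],[0,0,0],[0,0,0],[0,0,0],[0,0,0],[0,0,0],[0,0,0],[0,0,0],[0,0,0],[0,0,0]],"dp":[[2,0,6],[4,0,12],[8,0,18],[12,1,24],[17,1,30],[23,1,37],[30,1,42],[37,2,47],[44,2,53],[44,2,53]],"jaw":[1,1,1,1,1,1,1,1,1,1]}';  python3 -m crank '{"turn":[[0,0,0],[0,0,0],[0,0,0],[0,0,0],[0,0,0],[0,0,0],[0,0,0],[0,0,0],[0,0,0],[0,0,0]],"dp":[[8,0,4],[16,1,8],[25,1,11],[34,2,14],[43,2,16],[52,2,18],[60,3,18],[70,3,18],[80,4,18],[80,4,18]],"jaw":[1,1,1,1,1,1,1,1,1,1]}'
python3 - <<'E'
from h import *
snap('side','s6')
print([(np.round(r['position'],3),round(r['confidence'],2)) for r in arm.spot_point('lid_edge','side')],[(np.round(r['position'],3),round(r['confidence'],2)) for r in arm.spot_point('slice_nose','side')])
E
```

```text
time_s: 10.67
tool_pos: [0.4374, -0.3033, 0.2124]
tool_rot: [179.9, -0.2, 2.8]
contact_force: [-0.6, -0.7, -2.0]
opening: 0.214
grip_force: 108.6
time_s: 11.5
tool_pos: [0.5173, -0.2984, 0.2285]
tool_rot: [180.0, -0.2, 2.8]
contact_force: [0.5, 0.3, -2.8]
opening: 0.22
grip_force: 108.7
[(array([ 0.636, -0.289,  0.212]), 0.68), (array([0.576, 0.228, 0.004]), 0.33)] [(array([ 0.633, -0.29 ,  0.181]), 0.81)]
```

```bash
python3 -m crank '{"turn":[[0,0,0],[0,0,0],[0,0,0],[0,0,0],[0,0,0],[0,0,0]],"dp":[[8,0,-1],[16,1,-2],[24,1,-4],[30,2,-6],[34,2,-6],[34,2,-6]],"jaw":[1,1,1,1,1,1]}';  python3 - <<'E'
from h import *
snap('side','s7');snap('top','t7')
print([(np.round(r['position'],3),round(r['confidence'],2)) for r in arm.spot_point('lid_edge','side')+arm.spot_point('lid_edge','top')],[(np.round(r['position'],3),round(r['confidence'],2)) for r in arm.spot_point('slice_nose','side')])
E
```

```text
time_s: 12.15
tool_pos: [0.5372, -0.2979, 0.2252]
tool_rot: [-179.9, 1.7, 2.7]
contact_force: [-35.2, 2.2, 22.9]
opening: 0.215
grip_force: 111.6
[(array([ 0.658, -0.289,  0.21 ]), 0.6), (array([ 0.664, -0.292,  0.21 ]), 0.85)] [(array([ 0.653, -0.29 ,  0.178]), 0.94)]
```

```bash
python3 -m crank '{"turn":[[0,0,0],[0,0,0],[0,0,0],[0,0,0],[0,0,0],[0,0,0],[0,0,0],[0,0,0]],"dp":[[-20,0,0],[-45,-1,0],[-75,-2,0],[-105,-3,0],[-130,-3,-10],[-150,-3,-10],[-150,-3,-10],[-150,-3,-10]],"jaw":[1,1,1,1,1,1,1,1]}';  python3 - <<'E'
from h import *
snap('side','s8');snap('top','t8')
print(arm.sense()['tool_pos'],arm.sense()['tool_rot'])
for n in('lid_edge','slice_nose','slice_grip'):
  for c in('side','top'): print(n,c,[(np.round(r['position'],3),round(r['confidence'],2)) for r in arm.spot_point(n,c)])
for r in white('top','t8'): print(r)
im=cv2.imread('pics/s8.png')[90:220,200:390];cv2.imwrite('pics/s8c.png',cv2.resize(im,(760,520),interpolation=cv2.INTER_CUBIC))
E
```

```text
time_s: 13.07
tool_pos: [0.399, -0.2998, 0.2126]
tool_rot: [180.0, -0.1, 2.6]
contact_force: [0.2, 0.3, -2.3]
opening: 0.213
grip_force: 108.7
[ 0.40015167 -0.30009506  0.21308879] [ 1.79930121e+02 -1.22851894e-01  2.72045522e+00]
lid_edge side [(array([ 0.659, -0.29 ,  0.21 ]), 0.91)]
lid_edge top [(array([ 0.661, -0.292,  0.212]), 0.83)]
slice_nose side [(array([ 0.511, -0.296,  0.166]), 0.97), (array([ 0.598,  0.338, -0.001]), 0.22), (array([ 0.537, -0.293,  0.002]), 0.22)]
slice_nose top [(array([ 0.514, -0.29 ,  0.161]), 0.69)]
slice_grip side [(array([ 0.397, -0.301,  0.219]), 0.87)]
slice_grip top [(array([ 0.402, -0.301,  0.224]), 0.65)]
[array([567. , 110.6]), array([83. , 77.3]), 88.4]
[array([579.2, 230.7]), array([85.7, 78.3]), 78.0]
[array([598.9, 339.7]), array([86.2, 78.2]), 80.2]
```

View pics/s8c.png

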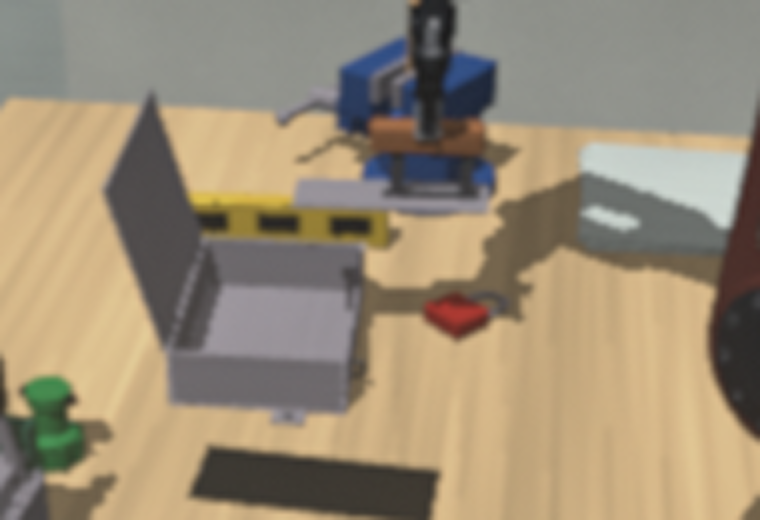

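The crop shows the lid leaning fully back, the bin empty and the slice still level in the grip. Next is the first cover, at y=110.

```bash
python3 -m crank '{"turn":[[0,0,-1],[0,0,-2],[0,0,-4.3],[0,0,-4.3],[0,0,-4.3],[0,0,-4.3],[0,0,-4.3],[0,0,-4.3],[0,0,-4.3],[0,0,-4.3],[0,0,-4.3],[0,0,-4.3]],"dp":[[0,20,0],[0,55,0],[0,95,0],[0,135,0],[0,175,0],[0,215,0],[0,255,0],[-5,295,0],[-10,335,0],[-14,370,0],[-14,400,0],[-14,415,0]],"jaw":[1,1,1,1,1,1,1,1,1,1,1,1]}';python3 -m crank '{"turn":[[0,0,0],[0,0,0],[0,0,0],[0,0,0],[0,0,0],[0,0,0],[0,0,0]],"dp":[[0,0,-30],[0,0,-65],[0,0,-100],[0,0,-115],[0,0,-120],[0,0,-120],[0,0,-120]],"jaw":[1,1,1,1,1,1,1]}';  python3 - <<'E'
from h import *
snap('side','s9');snap('top','t9')
s=arm.sense();print(s['tool_pos'],s['tool_rot'],s['joint_positions'])
for n in('slice_nose','slice_grip','cover1'):
  for c in('side','top'): print(n,c,[(np.round(r['position'],3),round(r['confidence'],2)) for r in arm.spot_point(n,c)])
for r in white('top','t9'): print(r)
E
```

```text
time_s: 14.47
tool_pos: [0.3843, 0.1189, 0.2127]
tool_rot: [-179.9, -0.0, -1.4]
contact_force: [-0.9, -1.2, -1.1]
opening: 0.216
grip_force: 108.8
time_s: 15.05
tool_pos: [0.386, 0.1156, 0.0934]
tool_rot: [-180.0, -0.1, -1.6]
contact_force: [1.1, 0.2, -0.7]
opening: 0.221
grip_force: 108.8
[0.38696491 0.1156696  0.09441872] [-179.9609532    -0.24488073   -1.58563073] [ 6.65860772e+00 -6.89765045e+00  1.27122295e+02  4.09479411e-03
  5.95274066e+01  9.82420861e+01]
slice_nose side [(array([0.5  , 0.112, 0.046]), 0.75)]
slice_nose top [(array([0.503, 0.115, 0.042]), 0.55), (array([ 0.457, -0.301,  0.051]), 0.25)]
slice_grip side [(array([0.386, 0.112, 0.101]), 0.97)]
slice_grip top [(array([0.384, 0.113, 0.104]), 0.83)]
cover1 side [(array([0.581, 0.232, 0.005]), 0.84), (array([0.569, 0.106, 0.007]), 0.66), (array([ 0.598,  0.334, -0.   ]), 0.64), (array([0.502, 0.113, 0.046]), 0.5)]
cover1 top [(array([0.602, 0.34 , 0.002]), 0.84), (array([0.578, 0.228, 0.004]), 0.73), (array([ 0.57 ,  0.107, -0.001]), 0.67)]
[array([474.6, 121.2]), array([54.1, 51. ]), 88.4]
[array([567. , 110.8]), array([83.5, 77.3]), 88.4]
[array([579.3, 230.6]), array([85.7, 78.5]), 78.1]
[array([598.9, 339.8]), array([86.5, 78.2]), 80.2]
```

```bash
python3 -m crank '{"turn":[[0,0,0],[0,0,0],[0,0,0],[0,0,0],[0,0,0]],"dp":[[0,0,-15],[0,0,-30],[0,0,-37],[0,0,-37],[0,0,-37]],"jaw":[1,1,1,1,1]}';python3 -m crank '{"turn":[[0,0,0],[0,0,0],[0,0,0],[0,0,0],[0,0,0]],"dp":[[10,0,0],[20,-1,0],[30,-1,0],[40,-1,0],[40,-1,0]],"jaw":[1,1,1,1,1]}';  python3 - <<'E'
from h import *
snap('side','s10');snap('top','t10')
s=arm.sense();print(s['tool_pos'],s['tool_rot'],s['contact_force'])
for n in('slice_nose','cover1'):
  for c in('side','top'): print(n,c,[(np.round(r['position'],3),round(r['confidence'],2)) for r in arm.spot_point(n,c)])
for r in white('top','t10'): print(r)
im=cv2.imread('pics/s10.png')[200:320,170:310];cv2.imwrite('pics/s10c.png',cv2.resize(im,(700,600),interpolation=cv2.INTER_CUBIC))
E
```

```text
time_s: 15.87
tool_pos: [0.3846, 0.1154, 0.0553]
tool_rot: [180.0, 0.0, -1.6]
contact_force: [0.3, 0.1, -2.0]
opening: 0.216
grip_force: 108.8
time_s: 16.28
tool_pos: [0.4289, 0.1144, 0.0567]
tool_rot: [-180.0, -0.3, -1.6]
contact_force: [0.5, 0.3, -2.0]
opening: 0.216
grip_force: 108.8
[0.4256155  0.11437489 0.05560931] [-1.79996127e+02  3.40427849e-03 -1.60344160e+00] [ 0.98449119  0.09205668 -2.05396845]
slice_nose side [(array([0.544, 0.112, 0.011]), 0.77)]
slice_nose top [(array([0.54 , 0.113, 0.005]), 0.58), (array([0.578, 0.229, 0.007]), 0.17)]
cover1 side [(array([0.598, 0.337, 0.002]), 0.81), (array([0.567, 0.11 , 0.004]), 0.71), (array([0.581, 0.233, 0.006]), 0.59)]
cover1 top [(array([0.566, 0.106, 0.002]), 0.8), (array([0.599, 0.339, 0.   ]), 0.75), (array([0.578, 0.229, 0.004]), 0.67)]
[array([490. , 112.2]), array([48.4, 65.7]), 88.9]
[array([567. , 110.9]), array([83.6, 77.3]), 88.4]
[array([579.2, 230.7]), array([86.6, 78.8]), 78.2]
[array([598.9, 339.7]), array([86.4, 79.4]), 79.8]
```

View pics/s10c.png

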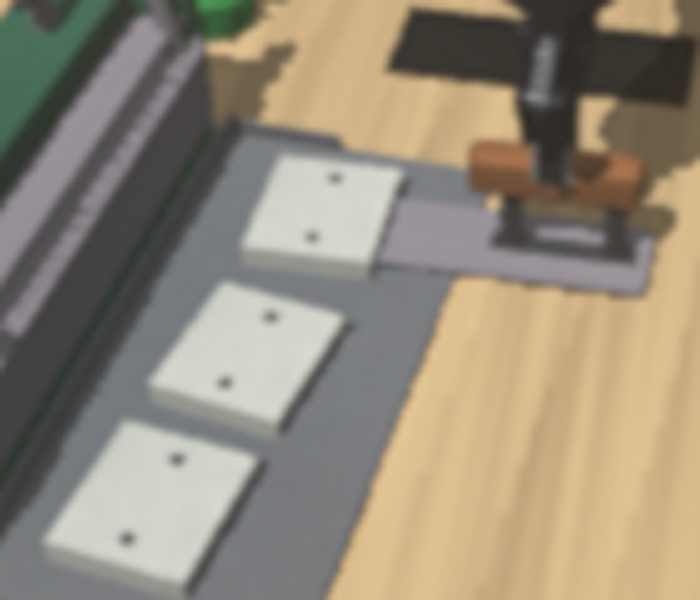

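The nose has entered the first cover's passage (crop (385,235)) and the cover has not moved. I'll slide in the rest of the way.

```bash
python3 -m crank '{"turn":[[0,0,0],[0,0,0],[0,0,0],[0,0,0],[0,0,0],[0,0,0],[0,0,0],[0,0,0]],"dp":[[12,0,0],[24,-1,0],[36,-1,0],[48,-1,0],[60,-2,0],[69,-2,0],[69,-2,0],[69,-2,0]],"jaw":[1,1,1,1,1,1,1,1]}'; python3 -m crank '{"turn":[[0,0,0],[0,0,0],[0,-2,0],[0,-4,0],[0,-4,0],[0,-4,0]],"dp":[[0,0,5],[0,0,10],[0,0,20],[0,0,30],[0,0,30],[0,0,30]],"jaw":[1,1,1,1,1,1]}';  python3 - <<'E'
from h import *
snap('side','s11');snap('top','t11')
s=arm.sense();print(s['tool_pos'],s['tool_rot'],s['contact_force'])
for n in('slice_grip','cover1'):
  for c in('side','top'): print(n,c,[(np.round(r['position'],3),round(r['confidence'],2)) for r in arm.spot_point(n,c)])
for r in white('top','t11'): print(r)
im=cv2.imread('pics/s11.png')[190:310,170:310];cv2.imwrite('pics/s11c.png',cv2.resize(im,(560,480),interpolation=cv2.INTER_CUBIC))
E
```

```text
time_s: 17.25
tool_pos: [0.4935, 0.1124, 0.0553]
tool_rot: [180.0, 0.0, -1.6]
contact_force: [0.2, 0.2, -2.0]
opening: 0.216
grip_force: 108.8
time_s: 17.75
tool_pos: [0.493, 0.1125, 0.0858]
tool_rot: [-179.9, -4.0, -1.6]
contact_force: [-0.1, 0.2, -4.6]
opening: 0.219
grip_force: 108.6
[0.49309602 0.11240011 0.08501595] [-179.89620435   -3.9085414    -1.58001394] [ 0.07610918  0.52560351 -3.48644044]
slice_grip side [(array([0.493, 0.11 , 0.094]), 0.56)]
slice_grip top [(array([0.493, 0.11 , 0.096]), 0.82)]
cover1 side [(array([0.571, 0.112, 0.032]), 0.93), (array([0.579, 0.231, 0.005]), 0.9), (array([ 0.6  ,  0.337, -0.001]), 0.62), (array([ 0.656, -0.29 ,  0.211]), 0.25)]
cover1 top [(array([0.573, 0.107, 0.03 ]), 0.94), (array([0.601, 0.338, 0.004]), 0.67), (array([0.577, 0.229, 0.005]), 0.62)]
[array([572.8, 115.1]), array([86.5, 77.4]), 88.3]
[array([579. , 230.9]), array([86.6, 79.6]), 78.6]
[array([599.1, 339.9]), array([86.9, 79.8]), 79.8]
```

View pics/s11c.png

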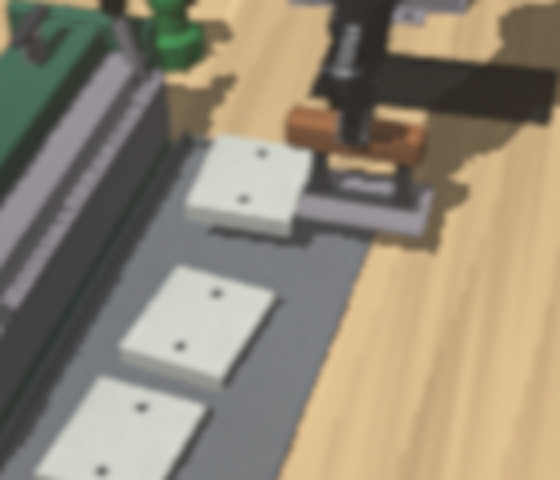

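The first cover is on the blade (crop (245,185)), with the nose slightly up. I'll carry it to the bin.

```bash
python3 -m crank '{"turn":[[0,0,0],[0,0,0],[0,0,0],[0,0,0.5],[0,0,1],[0,0,1.5],[0,0,2],[0,0,2.5],[0,0,3],[0,0,3.5],[0,0,4],[0,0,4.4]],"dp":[[0,0,15],[0,-4,35],[-1,-12,55],[-4,-24,70],[-8,-40,80],[-13,-60,85],[-19,-85,85],[-25,-112,85],[-32,-139,85],[-38,-164,85],[-43,-184,85],[-47,-199,85]],"jaw":[1,1,1,1,1,1,1,1,1,1,1,1]}'; python3 -m crank '{"turn":[[0,0,0],[0,0,0],[0,0,0],[0,0,0],[0,0,0],[0,0,0],[0,0,0],[0,0,0],[0,0,0],[0,0,0],[0,0,0],[0,0,0]],"dp":[[-2,-12,0],[-4,-29,0],[-7,-51,0],[-10,-78,0],[-14,-108,0],[-18,-140,0],[-22,-172,0],[-26,-202,0],[-29,-229,0],[-31,-250,0],[-32,-263,0],[-33,-268,0]],"jaw":[1,1,1,1,1,1,1,1,1,1,1,1]}';  python3 - <<'E'
from h import *
snap('side','s12');snap('top','t12')
s=arm.sense();print(s['tool_pos'],s['tool_rot'],s['contact_force'],s['joint_positions'])
for n in('slice_grip','slice_nose','cover1'):
  for c in('side','top'): print(n,c,[(np.round(r['position'],3),round(r['confidence'],2)) for r in arm.spot_point(n,c)])
E
```

```text
time_s: 19.05
tool_pos: [0.4461, -0.0885, 0.1701]
tool_rot: [-179.9, -3.9, 2.8]
contact_force: [0.7, 0.3, -3.3]
opening: 0.22
grip_force: 108.6
time_s: 20.05
tool_pos: [0.4135, -0.3567, 0.1701]
tool_rot: [-179.9, -4.0, 2.7]
contact_force: [-0.5, 0.3, -3.8]
opening: 0.217
grip_force: 108.6
[ 0.41357058 -0.35469179  0.16996191] [-179.82199679   -3.96302429    2.75586904] [ 0.4247539   1.35875505 -3.93241484] [-49.91680127   3.62013237 107.86443461   3.55920304  66.29235715
  35.9529771 ]
slice_grip side [(array([ 0.412, -0.359,  0.18 ]), 0.65)]
slice_grip top [(array([ 0.414, -0.357,  0.18 ]), 0.71)]
slice_nose side []
slice_nose top [(array([ 0.527, -0.347,  0.126]), 0.74)]
cover1 side [(array([0.612, 0.26 , 0.004]), 0.97), (array([ 0.489, -0.357,  0.117]), 0.66)]
cover1 top [(array([ 0.492, -0.357,  0.112]), 0.94), (array([0.6  , 0.346, 0.001]), 0.72), (array([0.61 , 0.257, 0.006]), 0.63)]
```

```bash
python3 -m crank '{"turn":[[0,0,0],[0,0,0],[0,7,0],[-0.7,14,0],[-0.7,14,0],[-0.9,18,0],[-1.1,22,0],[-1.1,22,0],[-1.3,26,0],[-1.4,29,0],[-1.4,29,0],[-1.4,29,0]],"dp":[[0,0,-20],[0,0,-35],[6,0,-38],[13,0,-40],[13,0,-40],[18,1,-38],[24,1,-36],[24,1,-36],[29,1,-36],[34,2,-35],[34,2,-35],[34,2,-35]],"jaw":[1,1,1,1,1,1,1,1,1,1,1,1]}';  python3 - <<'E'
from h import *
snap('side','s13');snap('top','t13')
s=arm.sense();print(s['tool_pos'],s['tool_rot'],s['contact_force'])
for n in('slice_nose','cover1'):
  for c in('side','top'): print(n,c,[(np.round(r['position'],3),round(r['confidence'],2)) for r in arm.spot_point(n,c)])
im=np.hstack([cv2.imread('pics/s13.png')[110:220,220:330],cv2.imread('pics/t13.png')[135:245,280:390]]);cv2.imwrite('pics/s13c.png',cv2.resize(im,(800,400),interpolation=cv2.INTER_CUBIC))
E
```

```text
time_s: 21.45
tool_pos: [0.4486, -0.3525, 0.1356]
tool_rot: [-179.9, 24.9, 2.9]
contact_force: [0.5, -0.4, -1.9]
opening: 0.218
grip_force: 109.4
[ 0.44757745 -0.35274079  0.13602921] [-179.88785507   24.90369064    2.79826966] [-0.6493676   0.39905928 -1.69153276]
slice_nose side [(array([ 0.532, -0.344,  0.042]), 0.58)]
slice_nose top []
cover1 side [(array([0.601, 0.344, 0.002]), 0.94), (array([0.613, 0.263, 0.006]), 0.92), (array([ 0.575, -0.348,  0.003]), 0.49)]
cover1 top [(array([0.611, 0.258, 0.006]), 0.81), (array([ 0.574, -0.357,  0.002]), 0.79), (array([0.599, 0.346, 0.004]), 0.77), (array([ 0.459, -0.3  ,  0.049]), 0.62)]
```

View pics/s13c.png

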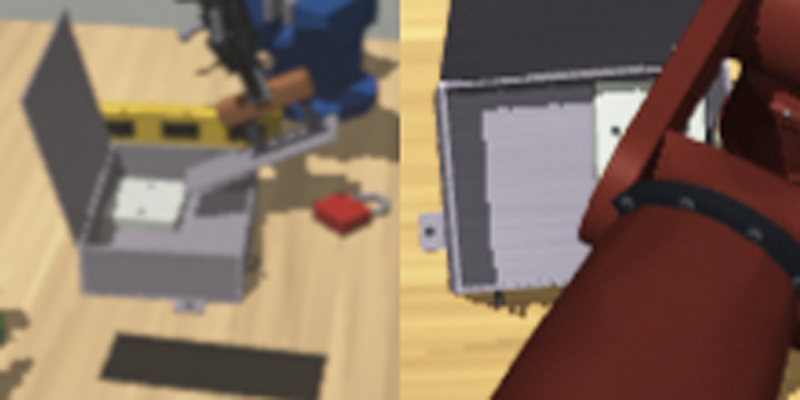

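The crop shows the first cover flat in the bin at the back right and the blade empty. The middle cover has been nudged to about (0.611,0.258). I'll retreat and measure again.

```bash
python3 -m crank '{"turn":[[0,0,0],[0,0,0],[0,-6,0],[0.6,-12,0],[0.9,-18,0],[1.2,-25,0],[1.2,-25,0],[1.2,-25,0]],"dp":[[-12,0,8],[-26,-1,22],[-40,-2,45],[-50,-2,60],[-55,30,70],[-60,65,75],[-60,100,75],[-60,130,75]],"jaw":[1,1,1,1,1,1,1,1]}'; python3 -m crank '{"turn":[[0,0,0],[0,0,-2],[0,0,-4],[0,0,-6],[0,0,-8],[0,0,-10],[0,0,-12.6],[0,0,-12.6],[0,0,-12.6],[0,0,-12.6],[0,0,-12.6],[0,0,-12.6]],"dp":[[0,30,0],[0,65,0],[0,105,0],[0,145,0],[0,185,0],[0,225,0],[0,265,0],[0,305,0],[0,345,0],[0,380,0],[0,400,0],[0,400,0]],"jaw":[1,1,1,1,1,1,1,1,1,1,1,1]}';  python3 - <<'E'
from h import *
snap('side','s14');snap('top','t14')
s=arm.sense();print(s['tool_pos'],s['tool_rot'],s['joint_positions'])
for n in('slice_grip','slice_nose','cover1'):
  for c in('side','top'): print(n,c,[(np.round(r['position'],3),round(r['confidence'],2)) for r in arm.spot_point(n,c)])
for r in white('top','t14'): print(r)
im=np.hstack([cv2.imread('pics/s14.png')[210:330,150:280],cv2.imread('pics/t14.png')[110:230,70:200]]);cv2.imwrite('pics/s14c.png',cv2.resize(im,(780,360),interpolation=cv2.INTER_CUBIC))
E
```

```text
time_s: 22.42
tool_pos: [0.385, -0.2211, 0.2107]
tool_rot: [-179.9, -0.0, 2.6]
contact_force: [1.4, -0.0, -2.2]
opening: 0.221
grip_force: 109.5
time_s: 23.42
tool_pos: [0.387, 0.1805, 0.2107]
tool_rot: [-179.8, 0.0, -9.5]
contact_force: [-0.3, -0.7, -2.2]
opening: 0.217
grip_force: 109.5
[0.38716976 0.17734356 0.2103751 ] [-1.79960894e+02  1.37914283e-02 -9.66493173e+00] [ 1.51180311e+01 -1.27517715e+01  1.18439859e+02  4.28838633e-02
  7.43080449e+01  1.14771370e+02]
slice_grip side [(array([0.389, 0.177, 0.219]), 0.78), (array([ 0.571, -0.349,  0.007]), 0.6)]
slice_grip top [(array([0.388, 0.177, 0.219]), 0.83)]
slice_nose side [(array([0.503, 0.164, 0.163]), 0.64)]
slice_nose top [(array([0.5  , 0.162, 0.159]), 0.64)]
cover1 side [(array([0.615, 0.26 , 0.005]), 0.91), (array([ 0.601,  0.345, -0.002]), 0.76), (array([ 0.575, -0.349,  0.005]), 0.51)]
cover1 top [(array([0.604, 0.346, 0.001]), 0.91), (array([ 0.576, -0.351,  0.003]), 0.6), (array([0.574, 0.224, 0.002]), 0.16)]
[array([478.2, 204.9]), array([64.4, 58.5]), 84.0]
[array([605.6, 304.8]), array([174.7,  91.9]), 89.3]
```

View pics/s14c.png

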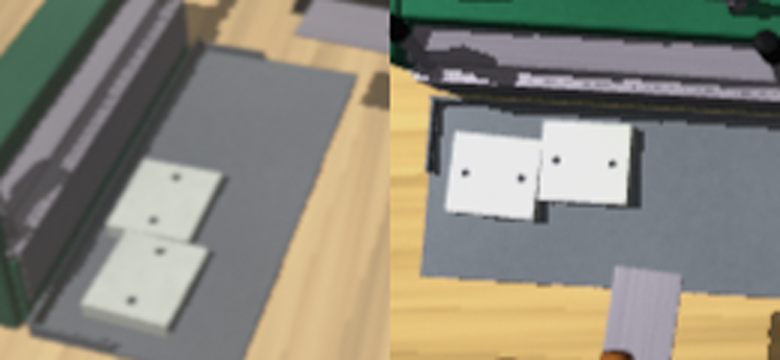

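The right panel shows cover B at about crop (587,163) touching cover C at (492,176). I'll fit each one by its edges.

Run:
```python
from h import *
C={'B':[(543,120),(632,125),(628,206),(540,203)],'C':[(458,133),(538,140),(532,219),(446,210)]}
for k,v in C.items():
    W=np.array([ray('top',(70+(x-390)/3,110+y/3),.018)[:2] for x,y in v])*1000
    e=W[1]-W[0]+W[2]-W[3]; f=W[0]-W[3]+W[1]-W[2]
    print(k,W.mean(0).round(1),'len',np.linalg.norm(e)/2,np.linalg.norm(f)/2,'yaw y',np.degrees(np.arctan2(e[0],-e[1])).round(1),'yaw x',np.degrees(np.arctan2(f[1],f[0])).round(1))
print([ (r[:1],r) for r in rect('cover1','top',.018,4)])
# mask fits with the white blob split by the network masks
im=cv2.imread('pics/t14.png')
for r in arm.silhouettes('cover1','top')[:4]:
    m=(r['mask']&(im.min(2)>150)).astype(np.uint8);q=np.argwhere(m)[:,::-1]
    if len(q)<200: continue
    q=q[np.abs(q-np.median(q,0)).max(1)<25]
    P=np.array([ray('top',p,.018)[:2] for p in q])*1000;rr=cv2.minAreaRect(P.astype(np.float32));print(len(q),P.mean(0).round(1),np.round(rr[0],1),np.round(rr[1],1),round(rr[2],1))
```

```text
B [608.6 256.8] len 84.71394532329406 78.66090628255547 yaw y -4.3 yaw x -3.0
C [599.6 345. ] len 79.88251504193016 75.06138438394089 yaw y -7.2 yaw x -6.9
[((0.94,), (0.94, 572, -348, 89, 74, 88.3)), ((0.61,), (0.61, 612, 256, 88, 77, 85.0)), ((0.57,), (0.57, 599, 343, 89, 75, 81.7))]
716 [ 571.1 -351. ] [ 572.2 -349.9] [85.4 68.6] 88.3
748 [610.6 258.4] [612.  258.6] [83.4 77. ] 85.0
775 [599.6 344.3] [599.3 343.3] [89.  75.4] 81.7
```

```bash
python3 -m crank '{"turn":[[0,0,2],[0,0,4],[0,0,5.2],[0,0,5.2],[0,0,5.2],[0,0,5.2],[0,0,5.2],[0,0,5.2]],"dp":[[10,20,-10],[20,45,-35],[30,70,-65],[38,90,-95],[38,95,-115],[38,95,-115],[38,95,-115],[38,95,-115]],"jaw":[1,1,1,1,1,1,1,1]}';python3 -m crank '{"turn":[[0,0,0],[0,0,0],[0,0,0],[0,0,0],[0,0,0]],"dp":[[0,0,-15],[0,0,-30],[0,0,-39],[0,0,-39],[0,0,-39]],"jaw":[1,1,1,1,1]}';  python3 - <<'E'
from h import *
snap('side','s15');snap('top','t15')
s=arm.sense();print(s['tool_pos'],s['tool_rot'],s['contact_force'])
for n in('slice_nose','slice_grip','cover1'):
  for c in('side','top'): print(n,c,[(np.round(r['position'],3),round(r['confidence'],2)) for r in arm.spot_point(n,c)])
E
```

```text
time_s: 24.58
tool_pos: [0.4266, 0.2722, 0.0964]
tool_rot: [-179.9, -0.1, -4.6]
contact_force: [-1.2, -0.3, -1.7]
opening: 0.215
grip_force: 109.6
time_s: 25.0
tool_pos: [0.4263, 0.2722, 0.0573]
tool_rot: [-179.9, -0.0, -4.6]
contact_force: [0.4, -0.6, -2.3]
opening: 0.213
grip_force: 109.5
[0.42704335 0.2727194  0.05790633] [-1.79816110e+02 -1.33818471e-01 -4.60978149e+00] [ 0.09527854  0.21332492 -1.99410482]
slice_nose side [(array([0.542, 0.265, 0.008]), 0.88)]
slice_nose top [(array([0.544, 0.268, 0.005]), 0.7)]
slice_grip side [(array([0.422, 0.27 , 0.065]), 0.72), (array([ 0.62 , -0.293,  0.056]), 0.2)]
slice_grip top [(array([0.427, 0.272, 0.069]), 0.76)]
cover1 side [(array([0.607, 0.259, 0.004]), 0.76), (array([ 0.577, -0.349,  0.008]), 0.58), (array([0.602, 0.345, 0.002]), 0.56)]
cover1 top [(array([0.598, 0.346, 0.003]), 0.94), (array([ 0.576, -0.352, -0.001]), 0.76), (array([0.61 , 0.258, 0.003]), 0.59)]
```

```bash
python3 -m crank '{"turn":[[0,0,0],[0,0,0],[0,0,0],[0,0,0],[0,0,0],[0,0,0],[0,0,0],[0,0,0],[0,0,0],[0,0,0],[0,0,0],[0,0,0]],"dp":[[12,-1,-1],[24,-2,-1],[36,-3,-1],[48,-4,-1],[58,-5,-1],[68,-6,-1],[78,-6,-1],[88,-7,-1],[98,-8,-1],[106,-9,-1],[111,-9,-1],[111,-9,-1]],"jaw":[1,1,1,1,1,1,1,1,1,1,1,1]}'; python3 -m crank '{"turn":[[0,0,0],[0,0,0],[0,0,0],[0,-2,0],[0,-4,0],[0,-4,0],[0,-4,0]],"dp":[[0,0,0],[0,0,5],[0,0,10],[0,0,20],[0,0,30],[0,0,30],[0,0,30]],"jaw":[1,1,1,1,1,1,1]}';  python3 - <<'E'
from h import *
snap('side','s16');snap('top','t16')
s=arm.sense();print(s['tool_pos'],s['tool_rot'],s['contact_force'])
for n in('slice_grip','cover1'):
  for c in('side','top'): print(n,c,[(np.round(r['position'],3),round(r['confidence'],2)) for r in arm.spot_point(n,c)])
E
```

```text
time_s: 26.4
tool_pos: [0.5383, 0.2634, 0.0556]
tool_rot: [-179.9, -0.1, -4.6]
contact_force: [0.2, 1.0, -2.1]
opening: 0.214
grip_force: 109.5
time_s: 26.98
tool_pos: [0.5363, 0.2637, 0.0862]
tool_rot: [-179.5, -4.0, -4.6]
contact_force: [-0.1, -0.3, -3.8]
opening: 0.22
grip_force: 109.4
[0.53616481 0.26334213 0.08498572] [-179.59442894   -3.89140702   -4.58835854] [-0.42053941 -0.05284563 -3.77097766]
slice_grip side [(array([0.534, 0.26 , 0.094]), 0.9)]
slice_grip top [(array([0.534, 0.261, 0.093]), 0.95)]
cover1 side [(array([0.617, 0.261, 0.032]), 0.91), (array([0.603, 0.343, 0.001]), 0.77), (array([ 0.573, -0.347,  0.006]), 0.53)]
cover1 top [(array([0.612, 0.255, 0.034]), 0.97), (array([0.601, 0.347, 0.002]), 0.95), (array([ 0.577, -0.353,  0.002]), 0.86)]
```

```bash
python3 -m crank '{"turn":[[0,0,0],[0,0,0],[0,0,0],[0,0,1],[0,0,2],[0,0,3],[0,0,4],[0,0,5],[0,0,6],[0,0,7],[0,0,7.4],[0,0,7.4]],"dp":[[0,0,15],[0,-4,35],[-2,-12,55],[-6,-25,70],[-12,-43,80],[-20,-66,85],[-29,-94,85],[-39,-126,85],[-49,-158,85],[-58,-188,85],[-65,-213,85],[-70,-230,85]],"jaw":[1,1,1,1,1,1,1,1,1,1,1,1]}'; python3 -m crank '{"turn":[[0,0,0],[0,0,0],[0,0,0],[0,0,0],[0,0,0],[0,0,0],[0,0,0],[0,0,0],[0,0,0],[0,0,0],[0,0,0],[0,0,0]],"dp":[[-3,-15,0],[-8,-35,0],[-14,-60,0],[-21,-89,0],[-28,-120,0],[-35,-152,0],[-42,-184,0],[-48,-215,0],[-53,-243,0],[-56,-265,0],[-58,-280,0],[-58,-287,0]],"jaw":[1,1,1,1,1,1,1,1,1,1,1,1]}';  python3 -m crank '{"turn":[[0,0,0],[0,0,0]],"dp":[[0,0,0],[0,0,0]],"jaw":[1,1]}'
python3 - <<'E'
from h import *
snap('side','s17');snap('top','t17')
s=arm.sense();print(s['tool_pos'],s['tool_rot'],s['contact_force'])
for n in('slice_grip','slice_nose','cover1'):
  for c in('side','top'): print(n,c,[(np.round(r['position'],3),round(r['confidence'],2)) for r in arm.spot_point(n,c)])
E
```

```text
time_s: 28.28
tool_pos: [0.4657, 0.0311, 0.17]
tool_rot: [-179.6, -3.9, 2.7]
contact_force: [-0.5, 0.2, -3.1]
opening: 0.216
grip_force: 109.4
time_s: 29.28
tool_pos: [0.4082, -0.2561, 0.1704]
tool_rot: [-179.7, -3.9, 2.7]
contact_force: [-0.3, 0.4, -3.1]
opening: 0.219
grip_force: 109.4
time_s: 29.45
tool_pos: [0.4087, -0.2532, 0.1701]
tool_rot: [-179.5, -4.0, 2.8]
contact_force: [-0.4, -0.2, -3.4]
opening: 0.22
grip_force: 109.4
[ 0.40875524 -0.25238479  0.17003407] [-179.5047116    -3.94616409    2.862139  ] [ 0.58920465  0.05418966 -3.1194284 ]
slice_grip side [(array([ 0.405, -0.259,  0.178]), 0.85)]
slice_grip top [(array([ 0.406, -0.253,  0.179]), 0.89)]
slice_nose side []
slice_nose top [(array([ 0.525, -0.243,  0.125]), 0.62)]
cover1 side [(array([0.602, 0.346, 0.001]), 0.96), (array([ 0.486, -0.251,  0.115]), 0.78), (array([ 0.576, -0.349,  0.004]), 0.75)]
cover1 top [(array([ 0.576, -0.352,  0.001]), 0.72), (array([ 0.482, -0.254,  0.116]), 0.7), (array([ 0.602,  0.347, -0.002]), 0.67)]
```

```bash
python3 -m crank '{"turn":[[0,0,0],[0,0,0],[0,7,0],[-0.7,14,0],[-0.7,14,0],[-0.9,18,0],[-1.1,22,0],[-1.1,22,0],[-1.3,26,0],[-1.4,29,0],[-1.4,29,0],[-1.4,29,0]],"dp":[[0,0,-20],[0,0,-35],[6,0,-38],[13,0,-40],[13,0,-40],[18,1,-38],[24,1,-36],[24,1,-36],[29,1,-36],[34,2,-35],[34,2,-35],[34,2,-35]],"jaw":[1,1,1,1,1,1,1,1,1,1,1,1]}';  python3 - <<'E'
from h import *
snap('side','s18');snap('top','t18')
s=arm.sense();print(s['tool_pos'],s['tool_rot'],s['contact_force'])
for n in('slice_nose','cover1'):
  for c in('side','top'): print(n,c,[(np.round(r['position'],3),round(r['confidence'],2)) for r in arm.spot_point(n,c)])
im=np.hstack([cv2.imread('pics/s18.png')[110:220,220:330],cv2.imread('pics/t18.png')[135:245,280:390]]);cv2.imwrite('pics/s18c.png',cv2.resize(im,(600,300),interpolation=cv2.INTER_CUBIC))
E
```

```text
time_s: 30.85
tool_pos: [0.4436, -0.2517, 0.1356]
tool_rot: [-179.6, 24.9, 2.9]
contact_force: [0.1, -0.1, -1.6]
opening: 0.215
grip_force: 109.9
[ 0.4425762  -0.25175619  0.13594364] [-179.5704689    24.91923002    2.78355547] [ 0.02881284  0.58347398 -2.20184884]
slice_nose side [(array([ 0.528, -0.246,  0.045]), 0.8)]
slice_nose top []
cover1 side [(array([ 0.575, -0.35 ,  0.008]), 0.78), (array([ 0.601,  0.345, -0.   ]), 0.71), (array([ 0.566, -0.247,  0.005]), 0.64)]
cover1 top [(array([0.602, 0.346, 0.001]), 0.68), (array([ 0.575, -0.35 ,  0.003]), 0.46)]
```

View pics/s18c.png

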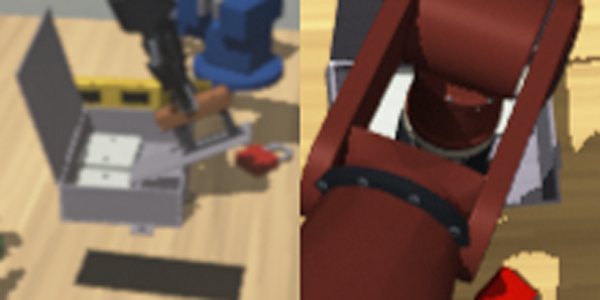

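Both covers lie flat side by side at the back of the bin. Now the third one.

```bash
python3 -m crank '{"turn":[[0,0,0],[0,0,0],[0,-6,0],[0.6,-12,0],[0.9,-18,0],[1.2,-25,0],[1.2,-25,0],[1.2,-25,0]],"dp":[[-12,0,8],[-26,-1,22],[-40,-2,45],[-50,-2,60],[-55,30,70],[-60,65,75],[-60,100,75],[-60,130,75]],"jaw":[1,1,1,1,1,1,1,1]}'; python3 -m crank '{"turn":[[0,0,0],[0,0,-2],[0,0,-4],[0,0,-6],[0,0,-8],[0,0,-10],[0,0,-10.6],[0,0,-10.6],[0,0,-10.6],[0,0,-10.6],[0,0,-10.6],[0,0,-10.6]],"dp":[[0,35,0],[0,70,0],[0,110,0],[5,150,0],[10,190,0],[15,230,0],[20,270,0],[25,310,0],[30,350,0],[35,390,0],[35,420,0],[35,450,0]],"jaw":[1,1,1,1,1,1,1,1,1,1,1,1]}'; python3 -m crank '{"turn":[[0,0,0],[0,0,0],[0,0,0],[0,0,0],[0,0,0],[0,0,0]],"dp":[[0,22,-25],[0,43,-60],[0,43,-90],[0,43,-115],[0,43,-115],[0,43,-115]],"jaw":[1,1,1,1,1,1]}';python3 - <<'E'
from h import *
snap('side','s19');snap('top','t19')
s=arm.sense();print(s['tool_pos'],s['tool_rot'],s['joint_positions'])
for n in('slice_grip','slice_nose','cover1'):
  for c in('side','top'): print(n,c,[(np.round(r['position'],3),round(r['confidence'],2)) for r in arm.spot_point(n,c)])
for r in white('top','t19'): print(r)
E
```

```text
time_s: 31.82
tool_pos: [0.38, -0.1202, 0.2107]
tool_rot: [-179.6, -0.1, 2.6]
contact_force: [0.6, -0.4, -1.7]
opening: 0.217
grip_force: 109.9
time_s: 32.82
tool_pos: [0.4171, 0.3299, 0.2105]
tool_rot: [-179.6, 0.0, -7.7]
contact_force: [1.5, -1.3, -2.5]
opening: 0.219
grip_force: 109.9
time_s: 33.32
tool_pos: [0.416, 0.3699, 0.0938]
tool_rot: [-179.8, 0.2, -7.8]
contact_force: [0.3, 0.8, -2.1]
opening: 0.216
grip_force: 109.9
[0.4191655  0.37188339 0.09747626] [-1.79454194e+02 -1.19299837e-01 -7.82607592e+00] [ 34.21739818  12.08225412 106.90408959   0.37369564  60.5600561
 131.86051809]
slice_grip side [(array([0.414, 0.364, 0.103]), 0.82)]
slice_grip top [(array([0.416, 0.372, 0.108]), 0.93)]
slice_nose side [(array([0.528, 0.354, 0.046]), 0.87)]
slice_nose top [(array([0.531, 0.357, 0.044]), 0.94), (array([0.602, 0.345, 0.001]), 0.31)]
cover1 side [(array([0.602, 0.344, 0.002]), 0.75)]
cover1 top [(array([ 0.602,  0.346, -0.001]), 0.94), (array([ 0.568, -0.251,  0.004]), 0.67), (array([ 0.578, -0.354,  0.004]), 0.6)]
[array([494.7, 376.1]), array([55.9, 77.7]), 82.2]
[array([601.3, 347. ]), array([86. , 78.1]), 82.3]
```

```bash
python3 -m crank '{"turn":[[0,0,0],[0,0,0],[0,0,0],[0,0,0],[0,0,0]],"dp":[[0,0,-15],[0,0,-30],[0,0,-40],[0,0,-40],[0,0,-40]],"jaw":[1,1,1,1,1]}'; python3 -m crank '{"turn":[[0,0,0],[0,0,0],[0,0,0],[0,0,0],[0,0,0],[0,0,0],[0,0,0],[0,0,0],[0,0,0],[0,0,0],[0,0,0],[0,0,0]],"dp":[[12,-2,0],[24,-3,0],[36,-5,0],[48,-6,0],[58,-8,0],[68,-9,0],[78,-10,0],[88,-12,0],[98,-13,0],[106,-14,0],[112,-15,0],[112,-15,0]],"jaw":[1,1,1,1,1,1,1,1,1,1,1,1]}'; python3 -m crank '{"turn":[[0,0,0],[0,0,0],[0,0,0],[0,-2,0],[0,-4,0],[0,-4,0],[0,-4,0]],"dp":[[0,0,0],[0,0,5],[0,0,10],[0,0,20],[0,0,30],[0,0,30],[0,0,30]],"jaw":[1,1,1,1,1,1,1]}';  python3 - <<'E'
from h import *
snap('side','s20');snap('top','t20')
s=arm.sense();print(s['tool_pos'],s['tool_rot'],s['contact_force'])
for n in('slice_grip','cover1'):
  for c in('side','top'): print(n,c,[(np.round(r['position'],3),round(r['confidence'],2)) for r in arm.spot_point(n,c)])
E
```

```text
time_s: 34.13
tool_pos: [0.4176, 0.3712, 0.0552]
tool_rot: [-179.6, 0.1, -7.8]
contact_force: [0.6, 0.2, -2.4]
opening: 0.218
grip_force: 109.9
time_s: 35.13
tool_pos: [0.5314, 0.3562, 0.0556]
tool_rot: [-179.5, -0.0, -7.8]
contact_force: [-0.1, 0.4, -3.2]
opening: 0.222
grip_force: 109.9
time_s: 35.72
tool_pos: [0.5294, 0.3569, 0.0864]
tool_rot: [-179.0, -4.0, -7.8]
contact_force: [-0.5, 0.4, -2.9]
opening: 0.217
grip_force: 109.8
[0.52924522 0.35633898 0.08507669] [-179.06099911   -3.86541314   -7.80151278] [ 0.1223343  -0.61543173 -3.75667501]
slice_grip side [(array([0.527, 0.354, 0.097]), 0.96)]
slice_grip top [(array([0.529, 0.353, 0.097]), 0.72), (array([ 0.688, -0.091,  0.002]), 0.49)]
cover1 side [(array([ 0.453, -0.299,  0.048]), 0.68), (array([0.604, 0.345, 0.029]), 0.66), (array([ 0.465, -0.082,  0.002]), 0.22)]
cover1 top [(array([0.604, 0.344, 0.03 ]), 0.95), (array([ 0.576, -0.357, -0.001]), 0.92), (array([ 0.566, -0.252,  0.003]), 0.64)]
```

```bash
python3 -m crank '{"turn":[[0,0,0],[0,0,0],[0,0,1],[0,0,2],[0,0,3],[0,0,4.5],[0,0,6],[0,0,7.5],[0,0,9],[0,0,10],[0,0,10.6],[0,0,10.6]],"dp":[[0,0,15],[0,-6,35],[-3,-18,55],[-8,-36,70],[-14,-60,80],[-21,-90,85],[-29,-125,85],[-37,-163,85],[-45,-201,85],[-52,-239,85],[-57,-273,85],[-60,-300,85]],"jaw":[1,1,1,1,1,1,1,1,1,1,1,1]}'; python3 -m crank '{"turn":[[0,0,0],[0,0,0],[0,0,0],[0,0,0],[0,0,0],[0,0,0],[0,0,0],[0,0,0],[0,0,0],[0,0,0],[0,0,0],[0,0,0]],"dp":[[-3,-25,0],[-8,-54,0],[-14,-88,0],[-20,-124,0],[-26,-161,0],[-32,-198,0],[-37,-235,0],[-41,-270,0],[-45,-303,0],[-47,-330,0],[-48,-350,0],[-49,-360,0]],"jaw":[1,1,1,1,1,1,1,1,1,1,1,1]}';  python3 -m crank '{"turn":[[0,0,0],[0,0,0]],"dp":[[0,0,0],[0,0,0]],"jaw":[1,1]}'
python3 - <<'E'
from h import *
snap('side','s21');snap('top','t21')
s=arm.sense();print(s['tool_pos'],s['tool_rot'],s['contact_force'])
for n in('slice_nose','cover1','lid_edge'):
  for c in('side','top'): print(n,c,[(np.round(r['position'],3),round(r['confidence'],2)) for r in arm.spot_point(n,c)])
E
```

```text
time_s: 37.02
tool_pos: [0.4686, 0.0539, 0.1701]
tool_rot: [-179.1, -3.9, 2.8]
contact_force: [0.4, 0.4, -3.6]
opening: 0.215
grip_force: 109.8
time_s: 38.02
tool_pos: [0.4204, -0.3069, 0.1706]
tool_rot: [-179.1, -3.9, 2.6]
contact_force: [0.2, -0.1, -2.9]
opening: 0.213
grip_force: 109.7
time_s: 38.18
tool_pos: [0.4206, -0.3031, 0.17]
tool_rot: [-178.9, -3.9, 2.7]
contact_force: [-0.2, 0.5, -2.8]
opening: 0.222
grip_force: 109.7
[ 0.42066865 -0.30201922  0.16995711] [-178.93821647   -3.89782583    2.83632473] [-0.48045649  0.0455242  -3.688144  ]
slice_nose side []
slice_nose top [(array([ 0.537, -0.291,  0.124]), 0.89)]
cover1 side [(array([ 0.574, -0.347,  0.004]), 0.58), (array([ 0.569, -0.248,  0.003]), 0.52), (array([ 0.492, -0.306,  0.112]), 0.51)]
cover1 top [(array([ 0.568, -0.251,  0.006]), 0.96), (array([ 0.576, -0.356,  0.002]), 0.62), (array([ 0.491, -0.303,  0.111]), 0.59)]
lid_edge side [(array([ 0.659, -0.289,  0.208]), 0.64), (array([ 0.454, -0.301,  0.123]), 0.48)]
lid_edge top [(array([ 0.66 , -0.286,  0.211]), 0.91)]
```

```bash
python3 -m crank '{"turn":[[0,0,0],[0,0,0],[0,7,0],[-0.7,14,0],[-0.7,14,0],[-0.9,18,0],[-1.1,22,0],[-1.1,22,0],[-1.3,26,0],[-1.4,29,0],[-1.4,29,0],[-1.4,29,0]],"dp":[[0,0,-20],[0,0,-35],[6,0,-36],[13,0,-36],[13,0,-36],[18,1,-34],[24,1,-32],[24,1,-32],[29,1,-32],[34,2,-31],[34,2,-31],[34,2,-31]],"jaw":[1,1,1,1,1,1,1,1,1,1,1,1]}'; python3 -m crank '{"turn":[[0,0,0],[0,0,0],[0,-6,0],[0.6,-12,0],[0.9,-18,0],[1.2,-25,0],[1.2,-25,0],[1.2,-25,0]],"dp":[[-12,0,8],[-26,-1,22],[-40,-2,45],[-50,-2,60],[-55,30,70],[-60,65,75],[-60,100,75],[-60,130,75]],"jaw":[1,1,1,1,1,1,1,1]}'
python3 - <<'E'
from h import *
snap('side','s22');snap('top','t22')
s=arm.sense();print(s['tool_pos'],s['tool_rot'],s['contact_force'])
for n in('slice_nose','cover1'):
  for c in('side','top'): print(n,c,[(np.round(r['position'],3),round(r['confidence'],2)) for r in arm.spot_point(n,c)])
im=np.hstack([cv2.imread('pics/s22.png')[110:220,220:330],cv2.imread('pics/t22.png')[135:245,280:390]]);cv2.imwrite('pics/s22c.png',cv2.resize(im,(800,400),interpolation=cv2.INTER_CUBIC))
E
```

```text
time_s: 39.58
tool_pos: [0.4555, -0.3016, 0.1395]
tool_rot: [-179.0, 24.9, 2.8]
contact_force: [0.7, 0.2, -2.5]
opening: 0.217
grip_force: 110.0
time_s: 40.25
tool_pos: [0.3918, -0.1702, 0.2149]
tool_rot: [-179.1, -0.1, 2.5]
contact_force: [1.3, -0.2, -1.6]
opening: 0.216
grip_force: 110.0
[ 0.39266738 -0.16809314  0.21453128] [-1.78975014e+02 -5.32100739e-02  2.90428932e+00] [-0.32627406 -0.30746099 -2.10176349]
slice_nose side [(array([ 0.507, -0.163,  0.166]), 0.62)]
slice_nose top []
cover1 side [(array([ 0.574, -0.307,  0.015]), 0.71), (array([ 0.577, -0.351,  0.005]), 0.63), (array([ 0.568, -0.25 ,  0.005]), 0.47), (array([ 0.468, -0.084, -0.002]), 0.4)]
cover1 top [(array([ 0.576, -0.353,  0.001]), 0.96), (array([ 0.57 , -0.253,  0.004]), 0.95), (array([ 0.574, -0.305,  0.017]), 0.63)]
```

View pics/s22c.png

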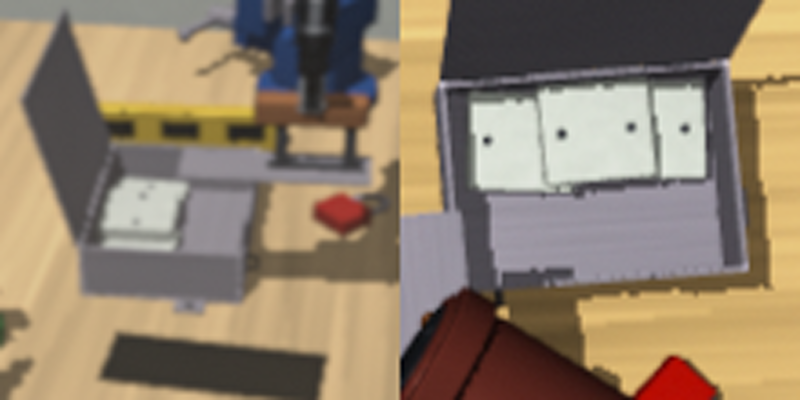

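The crops show all three covers in the bin, with the third bridging the other two, and all right way up. I'll lay the slice back on its mat.

```bash
python3 -m crank '{"turn":[[-1,0,-2],[-1,0,-4.4],[-1,0,-4.4],[-1,0,-4.4],[-1,0,-4.4],[-1,0,-4.4],[-1,0,-4.4]],"dp":[[10,20,-10],[25,50,-40],[40,75,-70],[45,86,-95],[45,86,-100],[45,86,-100],[45,86,-100]],"jaw":[1,1,1,1,1,1,1]}'; python3 -m crank '{"turn":[[0,0,0],[0,0,0],[0,0,0],[0,0,0],[0,0,0],[0,0,0]],"dp":[[0,0,-20],[0,0,-40],[0,0,-50],[0,0,-56],[0,0,-56],[0,0,-56]],"jaw":[1,1,1,1,1,1]}';python3 - <<'E'
from h import *
snap('side','s23');snap('top','t23')
s=arm.sense();print(s['tool_pos'],s['tool_rot'],s['contact_force'])
for n in('slice_nose','slice','slice_grip'):
  for c in('side','top'): print(n,c,[(np.round(r['position'],3),round(r['confidence'],2)) for r in arm.spot_point(n,c)])
E
```

```text
time_s: 41.13
tool_pos: [0.4402, -0.0869, 0.1147]
tool_rot: [179.9, 0.1, -1.7]
contact_force: [0.3, 0.4, -2.1]
opening: 0.214
grip_force: 110.0
time_s: 41.63
tool_pos: [0.4406, -0.0864, 0.0594]
tool_rot: [179.9, -0.0, -1.7]
contact_force: [0.8, 0.2, -1.6]
opening: 0.217
grip_force: 109.9
[ 0.44108442 -0.08628817  0.05976582] [ 1.79910327e+02 -7.30183701e-02 -1.63983418e+00] [ 0.06949156 -0.1187351  -2.33070747]
slice_nose side [(array([ 0.556, -0.088,  0.01 ]), 0.71)]
slice_nose top [(array([ 0.559, -0.088,  0.01 ]), 0.86)]
slice side [(array([ 0.47 , -0.089,  0.01 ]), 0.74)]
slice top [(array([ 0.471, -0.084,  0.015]), 0.83)]
slice_grip side [(array([ 0.44 , -0.089,  0.066]), 0.66)]
slice_grip top []
```

```bash
python3 -m crank '{"turn":[[0,0,0],[0,0,0],[0,0,0],[0,0,0],[0,0,0],[0,0,0],[0,0,0],[0,0,0],[0,0,0],[0,0,0],[0,0,0]],"dp":[[-5,4,0],[-5,4,-3],[-5,4,-5],[-5,4,-7],[-5,4,-7],[-5,4,-7],[-5,4,-7],[-5,4,-7],[-5,4,-7],[-5,4,-7],[-5,4,-7]],"jaw":[1,1,1,1,1,1,-1,-1,-1,-1,-1]}'; python3 -m crank '{"turn":[[0,0,0],[0,0,0],[0,0,0],[0,0,0],[0,0,0],[0,0,0],[0,0,0],[0,0,0]],"dp":[[0,0,0],[0,0,10],[0,0,30],[0,0,60],[0,0,95],[0,0,130],[0,0,165],[0,0,200]],"jaw":[-1,-1,-1,-1,-1,-1,-1,-1]}';python3 - <<'E'
from h import *
snap('side','s24');snap('top','t24')
s=arm.sense();print(s['tool_pos'],s['tool_rot'],s['joint_positions'])
for n in('slice_nose','slice','slice_grip','lid_edge'):
  for c in('side','top'): print(n,c,[(np.round(r['position'],3),round(r['confidence'],2)) for r in arm.spot_point(n,c)])
E
```

```text
time_s: 42.95
tool_pos: [0.4348, -0.0816, 0.0513]
tool_rot: [180.0, 0.1, -1.6]
contact_force: [0.5, 0.4, 0.5]
opening: 0.909
grip_force: 0.0
time_s: 43.62
tool_pos: [0.4344, -0.0814, 0.2539]
tool_rot: [179.9, 0.0, -1.6]
contact_force: [0.6, -1.1, -1.0]
opening: 1.001
grip_force: 0.0
[ 0.43914799 -0.08307828  0.25987022] [179.69090943  -0.75584243  -1.61152332] [-1.96807775e+01 -1.28009975e+01  1.13126264e+02 -6.05598743e-02
  7.88603084e+01  7.19440625e+01]
slice_nose side [(array([ 0.55 , -0.083,  0.008]), 0.76)]
slice_nose top [(array([ 0.55 , -0.081,  0.003]), 0.93)]
slice side [(array([ 0.464, -0.079,  0.006]), 0.72)]
slice top [(array([ 0.466, -0.077,  0.004]), 0.77)]
slice_grip side [(array([ 0.434, -0.082,  0.061]), 0.86)]
slice_grip top [(array([ 0.614, -0.289,  0.055]), 0.33)]
lid_edge side [(array([ 0.657, -0.288,  0.209]), 0.6), (array([ 0.549, -0.083,  0.008]), 0.43)]
lid_edge top [(array([ 0.661, -0.29 ,  0.211]), 0.82)]
```

```bash
python3 -m crank '{"turn":[[0,0,0],[0,0,0],[0,0,0],[0,0,0],[0,0,0],[0,0,0],[0,0,0],[0,0,0],[0,0,0],[0,0,0],[0,0,0],[0,0,0]],"dp":[[10,-8,20],[30,-23,45],[60,-45,55],[90,-68,55],[120,-90,55],[150,-113,55],[180,-136,55],[210,-160,55],[240,-182,55],[265,-200,55],[281,-208,55],[281,-208,55]],"jaw":[1,1,1,1,1,1,1,1,1,1,1,1]}' 60
python3 - <<'E'
from h import *
s=arm.sense();print(s['tool_pos'],s['tool_rot'],s['joint_positions'])
E
```

```text
time_s: 45.12
tool_pos: [0.7173, -0.2915, 0.3021]
tool_rot: [-180.0, 0.2, -1.7]
contact_force: [-0.9, 0.8, -0.5]
opening: 0.0
grip_force: 0.0
[ 0.71730281 -0.29146512  0.30211377] [-179.96157752    0.24458455   -1.69286866] [-2.72715652e+01  2.84252887e+01  6.29321067e+01 -7.09559015e-02
  8.88798081e+01  6.44229195e+01]
```

```bash
python3 -m crank '{"turn":[[0,0,0],[0,0,0],[0,0,0],[0,0,0],[0,0,0],[0,0,0]],"dp":[[0,0,-30],[0,0,-65],[0,0,-100],[0,0,-130],[0,0,-137],[0,0,-137]],"jaw":[1,1,1,1,1,1]}'; python3 -m crank '{"turn":[[0,0,0],[0,0,0],[0,0,0],[0,0,0],[0,0,0],[0,0,0],[0,0,0]],"dp":[[-15,0,0],[-30,0,0],[-45,0,0],[-60,0,0],[-75,0,0],[-90,0,0],[-90,0,0]],"jaw":[1,1,1,1,1,1,1]}'
python3 - <<'E'
from h import *
snap('side','s25')
s=arm.sense();print(s['tool_pos'],s['contact_force'])
print([(np.round(r['position'],3),round(r['confidence'],2)) for r in arm.spot_point('lid_edge','side')])
E
```

```text
time_s: 45.62
tool_pos: [0.7124, -0.2876, 0.1638]
tool_rot: [-179.8, 0.6, -1.6]
contact_force: [-0.3, 0.5, -0.1]
opening: -0.001
grip_force: 0.0
time_s: 46.2
tool_pos: [0.6257, -0.2907, 0.1739]
tool_rot: [179.8, -0.2, -1.7]
contact_force: [0.7, -0.0, 0.2]
opening: 0.002
grip_force: 0.0
[ 0.62658973 -0.29044357  0.17329084] [0.6839033  0.20486523 0.1575405 ]
[(array([ 0.605, -0.29 ,  0.218]), 0.88), (array([ 0.453, -0.298,  0.048]), 0.52)]
```

```bash
python3 -m crank '{"turn":[[0,0,0],[0,0,0],[0,0,0],[0,0,0],[0,0,0],[0,0,0],[0,0,0],[0,0,0],[0,0,0],[0,0,0]],"dp":[[-12,0,0],[-24,0,0],[-36,0,0],[-48,0,-2],[-60,0,-5],[-70,0,-10],[-80,0,-15],[-90,0,-22],[-90,0,-22],[-90,0,-22]],"jaw":[1,1,1,1,1,1,1,1,1,1]}'; python3 -m crank '{"turn":[[0,0,0],[0,0,0],[0,0,0],[0,0,0],[0,0,0],[0,0,0],[0,0,0],[0,0,0]],"dp":[[-7,0,-10],[-14,0,-20],[-20,0,-30],[-26,0,-40],[-31,0,-50],[-36,0,-60],[-40,0,-68],[-40,0,-68]],"jaw":[1,1,1,1,1,1,1,1]}'
python3 - <<'E'
from h import *
snap('side','s26')
s=arm.sense();print(s['tool_pos'],s['contact_force'])
print([(np.round(r['position'],3),round(r['confidence'],2)) for r in arm.spot_point('lid_edge','side')])
E
```

```text
time_s: 47.13
tool_pos: [0.5365, -0.2897, 0.1479]
tool_rot: [180.0, 0.0, -1.6]
contact_force: [0.7, 0.6, -0.1]
opening: -0.001
grip_force: 0.0
time_s: 47.8
tool_pos: [0.493, -0.2881, 0.0763]
tool_rot: [-179.8, 0.4, -1.7]
contact_force: [-0.5, -0.4, -0.5]
opening: -0.0
grip_force: 0.0
[ 0.49411455 -0.288629    0.0774958 ] [-0.86590604 -1.32959204  1.06029854]
[(array([ 0.458, -0.298,  0.091]), 0.67)]
```

```bash
python3 -m crank '{"turn":[[0,0,0],[0,0,0],[0,0,0],[0,0,0],[0,0,0]],"dp":[[0,0,-3],[0,0,-6],[0,0,-9],[0,0,-9],[0,0,-9]],"jaw":[1,1,1,1,1]}'; python3 -m crank '{"turn":[[0,0,0],[0,0,0],[0,0,0],[0,0,0]],"dp":[[0,0,-1],[0,0,-2],[0,0,-2],[0,0,-2]],"jaw":[1,1,1,1]}'
```

```text
time_s: 48.32
tool_pos: [0.4959, -0.2895, 0.0703]
tool_rot: [180.0, 0.1, -1.6]
contact_force: [0.3, -0.2, -0.4]
opening: -0.0
grip_force: 0.0
time_s: 48.65
tool_pos: [0.4959, -0.2896, 0.0684]
tool_rot: [180.0, 0.1, -1.6]
contact_force: [-0.3, 0.3, 0.2]
opening: 0.001
grip_force: 0.0
```

```bash
python3 -m crank '{"turn":[[0,0,0],[0,0,0],[0,0,0],[0,0,0]],"dp":[[0,0,-1],[0,0,-1],[0,0,-1],[0,0,-1]],"jaw":[1,1,1,1]}'; python3 -m crank '{"turn":[[0,0,0],[0,0,0],[0,0,0],[0,0,0]],"dp":[[0,0,-1],[0,0,-1],[0,0,-1],[0,0,-1]],"jaw":[1,1,1,1]}'
```

```text
time_s: 48.98
tool_pos: [0.4958, -0.2896, 0.0674]
tool_rot: [180.0, 0.1, -1.6]
contact_force: [-0.0, 0.1, -0.4]
opening: 0.003
grip_force: 0.0
time_s: 49.32
tool_pos: [0.4958, -0.2895, 0.0663]
tool_rot: [180.0, 0.1, -1.6]
contact_force: [0.5, 0.1, 0.8]
opening: -0.004
grip_force: 0.0
```

```bash
python3 -m crank '{"turn":[[0,0,0],[0,0,0],[0,0,0],[0,0,0]],"dp":[[0,0,-1],[0,0,-1],[0,0,-1],[0,0,-1]],"jaw":[1,1,1,1]}'; python3 -m crank '{"turn":[[0,0,0],[0,0,0],[0,0,0],[0,0,0]],"dp":[[0,0,-1],[0,0,-1],[0,0,-1],[0,0,-1]],"jaw":[1,1,1,1]}';  python3 - <<'E'
from h import *
snap('side','s27')
s=arm.sense();print(s['tool_pos'],s['contact_force'])
print([(np.round(r['position'],3),round(r['confidence'],2)) for r in arm.spot_point('lid_edge','side')])
im=cv2.imread('pics/s27.png')[110:230,220:370];cv2.imwrite('pics/s27c.png',cv2.resize(im,(600,480),interpolation=cv2.INTER_CUBIC))
E
```

```text
time_s: 49.65
tool_pos: [0.4958, -0.2896, 0.0653]
tool_rot: [180.0, 0.1, -1.6]
contact_force: [0.2, -0.3, -0.2]
opening: -0.004
grip_force: 0.0
time_s: 49.98
tool_pos: [0.4958, -0.2896, 0.0643]
tool_rot: [180.0, 0.1, -1.6]
contact_force: [0.8, 0.0, -0.2]
opening: -0.0
grip_force: 0.0
[ 0.49575451 -0.28956561  0.0643335 ] [-0.20412947 -0.14363142  0.01797458]
[(array([ 0.455, -0.301,  0.074]), 0.77)]
```

View pics/s27c.png

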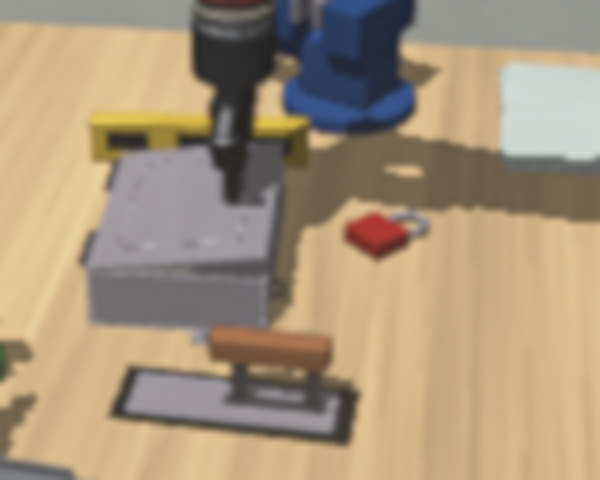

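The crop shows the lid still slightly ajar at about 0.1 rad. I'll keep pressing until the force rises.

```bash
python3 -m crank '{"turn":[[0,0,0],[0,0,0],[0,0,0],[0,0,0]],"dp":[[0,0,-2],[0,0,-4],[0,0,-4],[0,0,-4]],"jaw":[1,1,1,1]}'; python3 -m crank '{"turn":[[0,0,0],[0,0,0],[0,0,0],[0,0,0]],"dp":[[0,0,-1],[0,0,-2],[0,0,-2],[0,0,-2]],"jaw":[1,1,1,1]}';  python3 - <<'E'
from h import *
snap('side','s28')
print([(np.round(r['position'],3),round(r['confidence'],2)) for r in arm.spot_point('lid_edge','side')])
E
```

```text
time_s: 50.42
tool_pos: [0.4956, -0.2894, 0.0601]
tool_rot: [180.0, 0.1, -1.6]
contact_force: [0.4, 0.5, -0.0]
opening: -0.001
grip_force: 0.0
time_s: 50.75
tool_pos: [0.4958, -0.2895, 0.0583]
tool_rot: [180.0, 0.1, -1.6]
contact_force: [-0.2, 1.0, -0.7]
opening: -0.002
grip_force: 0.0
[(array([ 0.454, -0.299,  0.07 ]), 0.96)]
```

```bash
python3 -m crank '{"turn":[[0,0,0],[0,0,0],[0,0,0],[0,0,0]],"dp":[[0,0,-1],[0,0,-2],[0,0,-2],[0,0,-2]],"jaw":[1,1,1,1]}'; python3 -m crank '{"turn":[[0,0,0],[0,0,0],[0,0,0],[0,0,0]],"dp":[[0,0,-1],[0,0,-2],[0,0,-2],[0,0,-2]],"jaw":[1,1,1,1]}';  python3 - <<'E'
from h import *
snap('side','s29');snap('top','t29')
print([(np.round(r['position'],3),round(r['confidence'],2)) for r in arm.spot_point('lid_edge','side')])
im=np.hstack([cv2.imread('pics/s29.png')[120:210,225:315],cv2.imread('pics/t29.png')[135:225,290:380]]);cv2.imwrite('pics/s29c.png',cv2.resize(im,(800,400),interpolation=cv2.INTER_CUBIC))
E
```

```text
time_s: 51.18
tool_pos: [0.4957, -0.2895, 0.0563]
tool_rot: [180.0, 0.1, -1.6]
contact_force: [-0.2, 0.3, 0.1]
opening: -0.001
grip_force: 0.0
time_s: 51.52
tool_pos: [0.4958, -0.2895, 0.0542]
tool_rot: [180.0, 0.1, -1.6]
contact_force: [-0.7, 0.5, 0.1]
opening: 0.001
grip_force: 0.0
[(array([ 0.456, -0.299,  0.064]), 0.7), (array([ 0.464, -0.082,  0.004]), 0.43)]
```

View pics/s29c.png

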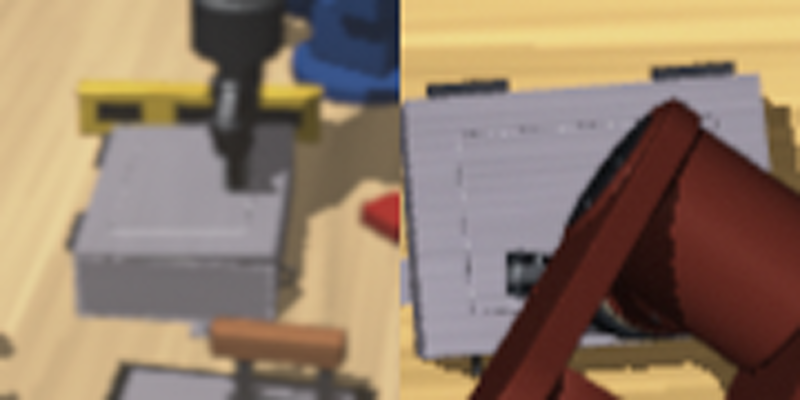

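The lid follows the fingertip down and is almost shut. I'll continue in small steps.

```bash
python3 -m crank '{"turn":[[0,0,0],[0,0,0],[0,0,0],[0,0,0]],"dp":[[0,0,-1],[0,0,-2],[0,0,-2],[0,0,-2]],"jaw":[1,1,1,1]}'; python3 -m crank '{"turn":[[0,0,0],[0,0,0],[0,0,0],[0,0,0]],"dp":[[0,0,-1],[0,0,-2],[0,0,-2],[0,0,-2]],"jaw":[1,1,1,1]}';  python3 - <<'E'
from h import *
snap('side','s30')
print([(np.round(r['position'],3),round(r['confidence'],2)) for r in arm.spot_point('lid_edge','side')])
E
```

```text
time_s: 52.0
tool_pos: [0.4958, -0.2895, 0.0523]
tool_rot: [180.0, 0.1, -1.6]
contact_force: [0.0, 0.2, 0.4]
opening: 0.002
grip_force: 0.0
time_s: 52.33
tool_pos: [0.4958, -0.2895, 0.0503]
tool_rot: [180.0, 0.1, -1.6]
contact_force: [-0.6, -0.4, 0.3]
opening: 0.003
grip_force: 0.0
[(array([ 0.45 , -0.298,  0.061]), 0.57), (array([ 0.464, -0.082,  0.005]), 0.27)]
```

```bash
python3 -m crank '{"turn":[[0,0,0],[0,0,0],[0,0,0]],"dp":[[0,0,-1],[0,0,-2],[0,0,-2]],"jaw":[1,1,1]}'; python3 -m crank '{"turn":[[0,0,0],[0,0,0],[0,0,0]],"dp":[[0,0,-1],[0,0,-1],[0,0,-1]],"jaw":[1,1,1]}';python3 -m crank '{"turn":[[0,0,0],[0,0,0],[0,0,0]],"dp":[[0,0,-1],[0,0,-1],[0,0,-1]],"jaw":[1,1,1]}';  python3 - <<'E'
from h import *
snap('side','s31')
print([(np.round(r['position'],3),round(r['confidence'],2)) for r in arm.spot_point('lid_edge','side')])
E
```

```text
time_s: 52.68
tool_pos: [0.4957, -0.2895, 0.0482]
tool_rot: [180.0, 0.1, -1.6]
contact_force: [0.2, 0.7, -0.1]
opening: -0.0
grip_force: 0.0
time_s: 52.93
tool_pos: [0.4958, -0.2895, 0.0473]
tool_rot: [180.0, 0.1, -1.6]
contact_force: [-0.4, -0.8, 0.6]
opening: -0.003
grip_force: 0.0
time_s: 53.18
tool_pos: [0.4959, -0.2897, 0.0467]
tool_rot: [180.0, 0.1, -1.6]
contact_force: [-0.3, 0.7, 2.2]
opening: -0.003
grip_force: 1.1
[(array([ 0.454, -0.299,  0.058]), 0.97)]
```

```bash
python3 -m crank '{"turn":[[0,0,0],[0,0,0],[0,0,0]],"dp":[[0,0,-1],[0,0,-1],[0,0,-1]],"jaw":[1,1,1]}'; python3 -m crank '{"turn":[[0,0,0],[0,0,0],[0,0,0],[0,0,0],[0,0,0],[0,0,0],[0,0,0],[0,0,0]],"dp":[[0,0,10],[0,0,30],[0,0,60],[0,0,100],[-20,-20,140],[-50,-50,180],[-90,-85,200],[-120,-110,200]],"jaw":[1,1,1,1,1,1,1,1]}'; python3 -m crank '{"turn":[[0,0,0],[0,0,0],[0,0,0],[0,0,0],[0,0,0],[0,0,0]],"dp":[[-25,-25,0],[-50,-60,0],[-80,-95,0],[-105,-120,0],[-105,-120,0],[-105,-120,0]],"jaw":[1,1,1,1,1,1]}'
python3 - <<'E'
from h import *
snap('side','s32');snap('top','t32')
s=arm.sense();print(s['tool_pos'])
for n in('lid_edge','slice','slice_nose','slice_grip','padlock','sprinkler','level'):
  for c in('side','top'): print(n,c,[(np.round(r['position'],3),round(r['confidence'],2)) for r in arm.spot_point(n,c)])
im=np.hstack([cv2.imread('pics/s32.png')[120:240,215:335],cv2.imread('pics/t32.png')[135:255,235:355]]);cv2.imwrite('pics/s32c.png',cv2.resize(im,(800,400),interpolation=cv2.INTER_CUBIC))
E
```

```text
time_s: 53.53
tool_pos: [0.496, -0.2897, 0.0466]
tool_rot: [180.0, 0.1, -1.6]
contact_force: [-2.5, 1.4, 8.1]
opening: 0.002
grip_force: 3.8
time_s: 54.2
tool_pos: [0.4009, -0.3808, 0.2426]
tool_rot: [179.6, -0.2, -1.5]
contact_force: [1.5, -2.0, 0.3]
opening: 0.001
grip_force: 0.0
time_s: 54.7
tool_pos: [0.2931, -0.5002, 0.2377]
tool_rot: [180.0, 0.1, -1.9]
contact_force: [-0.7, 0.1, 0.6]
opening: 0.0
grip_force: 0.0
[ 0.295038   -0.49827113  0.23756949]
lid_edge side [(array([ 0.453, -0.3  ,  0.056]), 0.61)]
lid_edge top [(array([ 0.459, -0.3  ,  0.057]), 0.93)]
slice side [(array([ 0.464, -0.082,  0.004]), 0.82)]
slice top [(array([ 0.467, -0.08 ,  0.005]), 0.92)]
slice_nose side [(array([ 0.55 , -0.083,  0.005]), 0.68)]
slice_nose top [(array([ 0.549, -0.082,  0.003]), 0.62)]
slice_grip side [(array([ 0.434, -0.082,  0.063]), 0.86)]
slice_grip top [(array([ 0.432, -0.085,  0.063]), 0.94)]
padlock side [(array([ 0.37 , -0.362, -0.002]), 0.59), (array([ 0.453, -0.297,  0.049]), 0.29)]
padlock top [(array([ 0.367, -0.358,  0.003]), 0.69)]
sprinkler side [(array([ 0.687, -0.089, -0.001]), 0.68)]
sprinkler top [(array([ 0.689, -0.089, -0.003]), 0.66), (array([ 0.551, -0.083,  0.002]), 0.47)]
level side [(array([ 0.564, -0.506, -0.001]), 0.64), (array([ 0.452, -0.299,  0.055]), 0.36)]
level top [(array([ 0.562, -0.508,  0.   ]), 0.8)]
```

View pics/s32c.png

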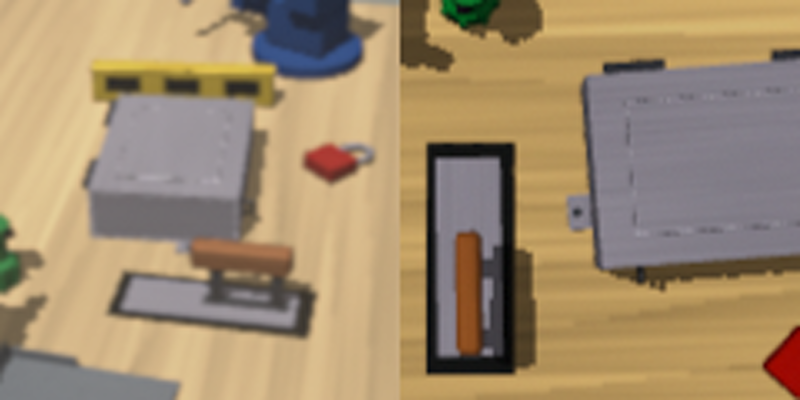

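The crop shows the lid shut flush and the slice flat on its mat. The bystanders haven't moved and the arm is clear of everything, so I'm handing in.

```bash
python3 -c "
from plant import arm
print(arm.finish_job())"
```

```text
the job is handed in; nothing more can be done
None
```

The job is handed in, though the system returned no verdict: all three covers are in the bin right way up, the lid is shut, the slice lies flat on its mat, and the padlock, sprinkler fitting and level are where they started.

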